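# Put the piled sharpening stones into their holders

## Task

The sharpening stones are piled up on the bench. Take the pile apart and set each stone in the holder made for its size and shape, flat on the cork bed in the middle of the holder: the three bars lengthwise between the end stops, the disc in the round recess. The stones are brittle, so keep them level and lower them right down before letting go, and leave the oil bottle and the chisel as they are.

Things in the scene. Friction and masses are not known exactly. Their poses are not given: they have to be found in the camera images.
- stone_long: Longest sharpening stone, a plain flat-faced bar 200 x 50 x 25 mm (length x width x thickness), dark grey lower half and light grey upper half like the others; about 0.55 kg; it lies on the bench at the bottom of the pile. Origin: centre of its underside; x along its length, y across its width, z up.
- stone_middle: Middle-sized sharpening stone, a plain flat-faced bar 150 x 50 x 25 mm (length x width x thickness), dark grey lower half and light grey upper half like the others; about 0.4 kg; it lies on the longest stone. Origin: centre of its underside; x along its length, y across its width, z up.
- stone_short: Shortest bar-shaped sharpening stone, a plain flat-faced bar 110 x 45 x 22 mm (length x width x thickness), dark grey lower half and light grey upper half like the others; about 0.24 kg; it lies on the middle-sized stone. Origin: centre of its underside; x along its length, y across its width, z up.
- stone_round: Round sharpening stone, a flat disc 60 mm in diameter and 30 mm thick, two-tone grey like the others, about 0.18 kg; it lies on top of the pile, whose stones lie a little off-centre and turned to one another. Origin: centre of its underside; z up; its turn about z does not matter.
- holder_long: Holder for the longest stone, fixed to the bench: wooden board 262 x 80 mm, flat cork bed 18 mm above the bench between two dark wooden end stops, 218 mm apart (9 mm to spare at each end of the stone), rising 11 mm above the bed; long sides open. Origin: centre of the board's underside, at bench level; x along it from stop to stop, y across, z up.
- holder_middle: Holder for the middle-sized stone, fixed to the bench: wooden board 212 x 80 mm, flat cork bed 18 mm above the bench between two dark wooden end stops, 168 mm apart (9 mm to spare at each end of the stone), rising 11 mm above the bed; long sides open. Origin: centre of the board's underside, at bench level; x along it from stop to stop, y across, z up.
- holder_short: Holder for the shortest bar-shaped stone, fixed to the bench: wooden board 172 x 75 mm, flat cork bed 18 mm above the bench between two dark wooden end stops, 128 mm apart (9 mm to spare at each end of the stone), rising 11 mm above the bed; long sides open. Origin: centre of the board's underside, at bench level; x along it from stop to stop, y across, z up.
- holder_round: Holder for the round stone, fixed to the bench: square wooden block 118 x 118 mm, 24 mm high, with a round cork-floored recess 78 mm in diameter and 6 mm deep in the middle of its top (recess floor 18 mm above the bench). Origin: centre of the block's underside at bench level; x and y along its sides, z up.
- oil_bottle: Bystander: upright amber bottle of honing oil, 48 mm in diameter, 130 mm tall, standing beyond the holders on the robot's left. Origin: centre of its underside, z up.
- chisel: Bystander: bench chisel lying flat on the bench beyond the holders, 260 mm long, 26 mm thick at the wooden handle, steel blade 25 mm wide. Origin: on the bench under the point where handle and blade meet; x along it towards the cutting edge.
There are look-alikes about, which are no part of the job. Leave any green or yellow look-alike of the holder_middle alone.

How it is judged:
At the end, for the whole second after the job is handed in: Each stone lies level (within 0.06 rad) and at rest on the bed of its own holder (underside within 4 mm of the bed's height), its centre within 12 mm of the holder's centre; the three bar-shaped stones point along their holders within 0.15 rad (horizontal distance between stone_long and holder_long below 0.012 m and z of stone_long in the frame of holder_long between 0.014 and 0.022 m and angle between each of stone_long, stone_middle, stone_short, stone_round's own z axis and vertical below 0.06 rad and linear speed of each of stone_long, stone_middle, stone_short, stone_round below 0.01 m/s and angular speed of each of stone_long, stone_middle, stone_short, stone_round below 0.1 rad/s and angle between the x axis of stone_long and the x axis of holder_long, either way round below 0.15 rad and horizontal distance between stone_middle and holder_middle below 0.012 m and z of stone_middle in the frame of holder_middle between 0.014 and 0.022 m and angle between the x axis of stone_middle and the x axis of holder_middle, either way round below 0.15 rad and horizontal distance between stone_short and holder_short below 0.012 m and z of stone_short in the frame of holder_short between 0.014 and 0.022 m and angle between the x axis of stone_short and the x axis of holder_short, either way round below 0.15 rad and horizontal distance between stone_round and holder_round below 0.012 m and z of stone_round in the frame of holder_round between 0.014 and 0.022 m); the robot touches nothing.
It fails at once if a stone is tipped by more than 0.5 rad (angle between any of stone_long, stone_middle, stone_short, stone_round's own z axis and vertical above 0.5 rad).
It fails at once if a stone is dropped: it moves faster than 0.6 m/s (a fall of about 18 mm) while the fingers do not touch it ((contact force between stone_long and the fingers below 0.05 N and linear speed of stone_long above 0.6 m/s) or (contact force between stone_middle and the fingers below 0.05 N and linear speed of stone_middle above 0.6 m/s) or (contact force between stone_short and the fingers below 0.05 N and linear speed of stone_short above 0.6 m/s) or (contact force between stone_round and the fingers below 0.05 N and linear speed of stone_round above 0.6 m/s)).
It fails at once if the oil bottle is moved by more than 30 mm or tipped (distance of oil_bottle from where it was at the start of the episode above 0.03 m or angle between oil_bottle's own z axis and vertical above 0.35 rad).
It fails at once if the chisel is moved by more than 30 mm (distance of chisel from where it was at the start of the episode above 0.03 m).
It also fails if it takes over 125 s, if anything falls off the work surface, if the arm or the gripper's body presses on something with over 40 N, if the wrist force passes 120 N, or if a joint passes its speed limit or range.

## Robot

A 6-joint arm with a two-finger parallel gripper is mounted at the origin on the work surface. World frame = base frame: x ahead of the robot, y to its left, z up, the work surface at z = 0. Lengths are in m, angles in rad, forces in N, time in s.
With the tool pointing down it reaches from about 0.275 to 0.725 m from the base axis. Payload 5.6 kg.
Tool frame: the origin (TCP) lies between the finger pads; the fingertips stand robot.tip_extent ahead of it and the grasp point (between the pads) lies 5 mm behind it (robot.tip_extent is the distance from the TCP to the fingertips, in m); z points along the fingers, y is the line along which they close (so a half turn about z gives the same grasp; the last joint's range is limited). The gripper opens to 85 mm and grips with 20 to 120 N. Pads are 22 mm wide; open, the fingers measure 114 mm over their backs; the gripper's body (76 mm by 85 mm) begins 54 mm behind the grasp point. The pads swing forward as they close: fully open they stand 13 mm farther back than shut.
Start: joints at [1.482, 0.255, 0.108, 0, -1.424, -0.285], TCP at [0.201, 0.512, 0.218] pointing down, gripper open.
Joint ranges: [-2.95, 2.95], [-1.21, 1.97], [-1.09, 1.5], [-2.87, 1.71], [-2.94, -0.07], [-3.05, 3.05]. Speed limits (rad/s): [2.57, 2.57, 3.14, 3.14, 3.14, 3.14].

## Interface

Orientations are given as a unit quaternion [x, y, z, w].
In Python, from rig import sense, get_image, ticket, robot gives the robot as it stands.
- The arm moves only by the tool servo_tool, never from a script. Its argument "targets" is a list of rows, each an object of numbers: "wx", "wy", "wz": the turn, a rotation vector about the tool's x, y, z in rad; "dx", "dy", "dz": the shift along the tool's x, y, z in m; "grip": the finger opening in m, from 0 to 0.0854. In form: [{"wx": .., "wy": .., "wz": .., "dx": .., "dy": .., "dz": .., "grip": ..}, ...]. A call has 1 to 8 rows; each row is the pose to reach, as a shift and turn from the pose commanded when the call began, along the tool's axes at that moment; what a row does not reach only later rows make up. A row lasts 1/12 s, in which the tool goes at most 41.7 mm and 7.16 degrees, less where a joint would pass 70% of its speed; a pose out of reach is approached as far as the arm can. A call with a gripper value outside its range is refused whole. The fingers move at their own pace and stop on an object; "squeeze" is the grip in N (left out, the last holds). Time passes only in rows, so rows that repeat a pose let the fingers close. It gives the time, the measured TCP pose, the force, the opening and the grip force at its end, in the units of the state.
- sense(): the state, without advancing time (a new reading comes with each control period).
- get_image(name): name is "scene" or "side" or "wrist"; returns a dict with "image" (420x560x3 uint8, blue, green, red), "depth" (420x560 float32, m along the optical axis (not along the pixel's ray), 0 where there is no reading), "mtx" (3x3 intrinsics, pixels), "pose" (4x4, takes a point from camera to world coordinates). Camera axes: x right, y up, looking along -z (the intrinsics and any distortion apply to the point x, -y, -z); pixel columns grow to the right and rows downward; lengths in m; the calibration is good to about 2 mm. A picture is of the moment at which its call begins.
- ticket.sign_off(): hands the job in; it is judged then, once.
The state is a dict: "time": time; "q": joint angles; "qd": joint speeds; "joint_efforts": joint torques, N m; "tcp_pos": TCP position; "tcp_rot": TCP orientation; "contact_force": force on the tool from outside, world axes, zero at the start; "ft_torque": the same for the moment, N m; "grip_width": finger opening in m; "finger_force": force on a finger pad.
Only numpy, scipy, OpenCV 4.12 (cv2) and the standard library are available. Lean on these libraries where they do the work, as an engineer would, in place of code of your own. Each camera call takes 0.05 s, during which the arm holds its last target. There are 200 camera calls.

## Working session

There is one attempt and no reset: what is moved stays moved. The work goes in short steps, Python scripts to look and compute and a tool call to move; the robot and the scene stay as the last step left them, time stands still between calls to the robot, and variables do not carry over. Pictures are saved under pics/ and viewed, at most 14 in all, crops included, and the job is handed in when it is done.

Besides the shell and the picture viewer there is one more tool, called by a JSON object that holds its "api" and its "payload". servo_tool: Moves the arm, as the interface text tells. Its arguments: {"type":"object","properties":{"targets":{"type":"array","items":{"type":"object","properties":{"wx":{"type":"number"},"wy":{"type":"number"},"wz":{"type":"number"},"dx":{"type":"number"},"dy":{"type":"number"},"dz":{"type":"number"},"grip":{"type":"number"}}}},"squeeze":{"type":"number"}},"required":["targets"]}

```bash
mkdir -p pics; ls; cat > h.py <<'E'
import numpy as np, cv2
from rig import sense,get_image,robot
def pts(im):
    d=im["depth"];K=im["mtx"];P=np.array(im["pose"])
    v,u=np.indices(d.shape)
    c=np.stack([(u-K[0][2])/K[0][0]*d,-(v-K[1][2])/K[1][1]*d,-d],-1)
    return c@P[:3,:3].T+P[:3,3]
E
python3 - <<'E'
from h import *
s=sense();print({k:np.round(v,3).tolist() for k,v in s.items()});print(robot.tip_extent)
for n in("scene","side"):
    im=get_image(n);cv2.imwrite(f"pics/{n}0.png",im["image"]);np.save(f"{n}0.npy",im,allow_pickle=True);print(np.round(im["mtx"],1).tolist(),np.round(im["pose"],3).tolist(), im.keys())
E
```

```text
pics
{'time': 0.0, 'q': [1.482, 0.256, 0.107, -0.0, -1.424, -0.285], 'qd': [0.002, 0.001, -0.0, 0.0, -0.001, 0.001], 'joint_efforts': [-0.0, -38.663, 23.794, 5.365, -0.006, 0.0], 'tcp_pos': [0.201, 0.512, 0.217], 'tcp_rot': [0.983, -0.186, -0.0, 0.001], 'contact_force': [-0.732, -0.475, 0.372], 'ft_torque': [-0.044, 0.008, -0.013], 'finger_force': 0.0, 'grip_width': 0.086}
0.014
[[382.9, 0.0, 280.3], [0.0, 382.9, 210.3], [0.0, 0.0, 1.0]] [[0.322, -0.516, 0.794, 1.587], [0.947, 0.197, -0.256, -0.216], [-0.024, 0.834, 0.551, 0.782], [0.0, 0.0, 0.0, 1.0]] dict_keys(['image', 'depth', 'mtx', 'pose'])
[[525.0, 0.0, 282.4], [0.0, 525.0, 215.4], [0.0, 0.0, 1.0]] [[-0.98, 0.113, -0.166, 0.369], [-0.2, -0.637, 0.744, 1.188], [-0.021, 0.762, 0.647, 1.04], [0.0, 0.0, 0.0, 1.0]] dict_keys(['image', 'depth', 'mtx', 'pose'])
```

View pics/scene0.png

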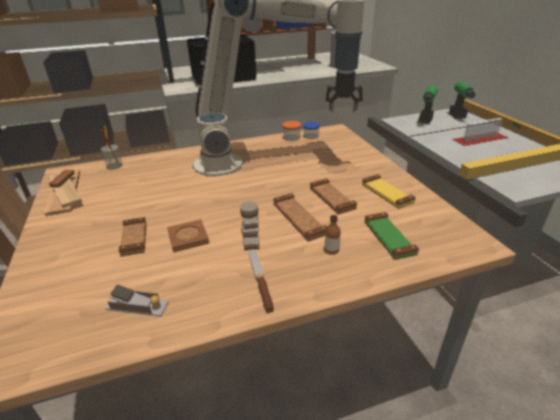

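View pics/side0.png

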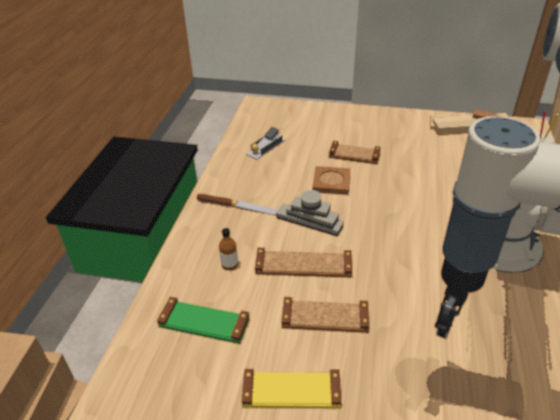

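Side view: the pile is at (311,208) and the chisel tip comes close to it. The candidates for each holder are:
- **Short:** cork board with stops at side (355,153).
- **Round:** square block with a recess at (332,179).
- **Long:** cork board at (304,262).
- **Middle:** cork board at (325,315). The green one (203,320) and the yellow one (292,388) are look-alikes to leave alone.

I'll check the holders by size.

```bash
cat > m.py <<'E'
from h import *
def load(n): return np.load(n,allow_pickle=True).item()
def rect(p):
    (c,s,a)=cv2.minAreaRect(p[:,:2].astype(np.float32)*1000)
    if s[0]<s[1]: s=s[::-1];a+=90
    return [round(x) for x in (*c,*s)]+[round((a+90)%180-90,1)]
E
python3 - <<'E'
from m import *
for n in("side","scene"):
    im=load(n+"0.npy");p=pts(im);z=p[...,2]
    r=(np.hypot(p[...,0],p[...,1])<.85)&(p[...,0]>.2)&(abs(p[...,1])<.75)&(im["depth"]>0)
    t=r&(z>-.01)&(z<.005);print(n,"table",np.median(z[t]),z[t].std())
    m=(r&(z>.010)&(z<.16)).astype(np.uint8)
    k,l,st,c=cv2.connectedComponentsWithStats(m)
    for i in range(1,k):
        if st[i,4]<60: continue
        q=p[l==i];print(np.round(c[i]),st[i,4],rect(q),"z",np.round(np.percentile(q[:,2],[5,50,95,100])*1000))
        if q[:,2].max()>.06:
            for a,b in((.02,.03),(.045,.055),(.067,.077),(.095,.108)):
                w=q[(q[:,2]>a)&(q[:,2]<b)]
                if len(w)>9: print("   ",a,len(w),rect(w),np.round(np.median(w[:,2])*1000,1))
E
```

```text
side table -0.0008358420455251148 0.002283131590279791
[272. 140.] 239 [752, -363, 127, 28, 63.5] z [12. 29. 54. 62.]
    0.02 74 [753, -365, 125, 24, 62.9] 25.6
    0.045 39 [743, -392, 47, 17, 61.5] 49.8
[354. 152.] 696 [451, -370, 171, 91, -4.3] z [12. 18. 30. 34.]
[318. 200.] 2526 [522, -112, 316, 202, 77.6] z [ 14.  27. 101. 106.]
    0.02 816 [521, -112, 316, 201, 76.7] 23.4
    0.045 279 [542, 16, 154, 58, -9.7] 49.3
    0.067 230 [548, 12, 111, 55, -7.5] 71.2
    0.095 235 [545, 10, 62, 62, 47.4] 100.8
[233. 202.] 207 [786, -25, 125, 29, -5.4] z [11. 16. 25. 28.]
[228. 250.] 577 [734, 232, 49, 41, 22.9] z [ 17.  72. 128. 133.]
    0.02 37 [735, 238, 48, 23, 10.4] 25.5
    0.045 47 [731, 238, 49, 28, 21.5] 50.5
    0.067 46 [731, 239, 46, 23, 21.8] 72.4
    0.095 45 [734, 231, 24, 18, 23.5] 100.5
[304. 262.] 2186 [536, 192, 262, 86, 7.8] z [12. 18. 29. 34.]
[325. 315.] 2371 [453, 360, 213, 86, 7.8] z [13. 18. 30. 34.]
[227. 323.] 1081 [695, 431, 116, 86, -3.2] z [13. 18. 30. 35.]
[293. 388.] 3282 [496, 575, 212, 84, 10.4] z [13. 18. 29. 33.]
scene table 6.651952840663888e-05 0
[... 320 characters left out ...]
47, 23, 56.7] 71.8
    0.095 36 [742, 221, 25, 16, 48.7] 100.5
[250. 224.] 737 [585, -1, 135, 60, -15.6] z [ 19.  66. 103. 105.]
    0.02 145 [594, -1, 117, 49, -16.0] 25.0
    0.045 81 [574, 3, 88, 49, -15.8] 49.5
    0.067 115 [579, 7, 57, 55, 83.3] 72.0
    0.095 169 [548, 9, 58, 56, -15.4] 101.8
[379. 223.] 468 [697, 432, 118, 83, -2.9] z [14. 18. 29. 32.]
[133. 236.] 811 [453, -371, 179, 75, -3.8] z [14. 19. 30. 33.]
[187. 234.] 869 [512, -198, 124, 118, 2.9] z [15. 23. 26. 29.]
[260. 277.] 207 [784, -26, 130, 25, -4.8] z [11. 19. 26. 28.]
[137. 294.] 261 [758, -361, 107, 21, 64.3] z [16. 29. 58. 61.]
    0.02 99 [766, -343, 68, 21, 64.6] 25.5
    0.045 44 [749, -387, 31, 13, 65.3] 49.4
```

```bash
python3 - <<'E'
from m import *
a=load("side0.npy")["image"];A=cv2.resize(a[130:345,215:400],None,fx=3,fy=2.8,interpolation=2)
cv2.imwrite("pics/crop1.png",A)
E
```

```text
(no output)
```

View pics/crop1.png

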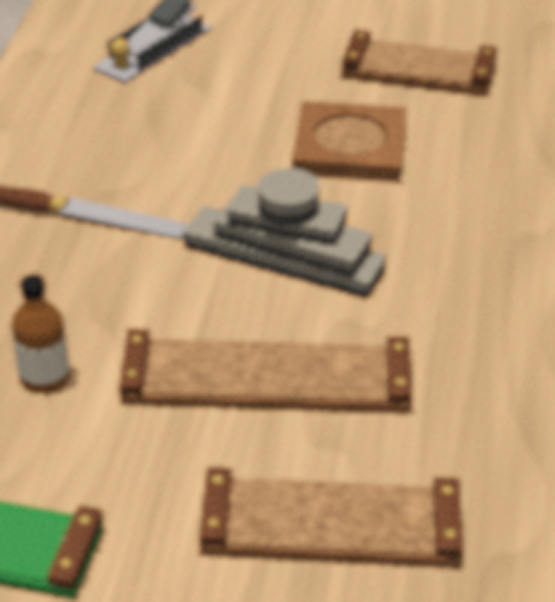

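```bash
cat >> m.py <<'E'
from scipy.spatial.transform import Rotation as Rt
def mv(x,y,z,yaw):
    s=sense();R=Rt.from_quat(s["tcp_rot"]);M=R.as_matrix()
    c,n=np.cos(np.radians(yaw)),np.sin(np.radians(yaw))
    d=M.T@(np.array([x,y,z])-s["tcp_pos"])
    G=np.array([[c,n,0],[n,-c,0],[0,0,-1]])
    if G[:,0]@M[:,0]<0: G[:,:2]*=-1
    w=(R.inv()*Rt.from_matrix(G)).as_rotvec()
    print("t%.1f"%s["time"],"pos",np.round(s["tcp_pos"],4),"yaw %.1f"%np.degrees(np.arctan2(M[1,0],M[0,0])),"q",np.round(s["q"],2),"F",np.round(s["contact_force"],1),"grip",np.round(s["grip_width"],4),round(float(s["finger_force"]),1),"tip",robot.tip_extent)
    print("-> d",np.round(d,4),"w",np.round(w,3),"rows",np.linalg.norm(d)/.0417)
E
python3 - <<'E'
from m import *
H=dict(long=(.536,.194),middle=(.454,.36),short=(.452,-.37))
for n in("side","scene"):
    im=load(n+"0.npy");p=pts(im);z=p[...,2]
    for k,(x,y) in H.items():
        m=(np.hypot(p[...,0]-x,p[...,1]-y)<.15)&(z>.023)&(z<.04)&(abs(p[...,1]-y)<.065)
        q=p[m];a=q[q[:,0]<x];b=q[q[:,0]>x]
        A=np.array(rect(a));B=np.array(rect(b));c=(A+B)[:2]/2;d=(B-A)[:2]
        print(n,k,A,B,c,"gap",np.hypot(*d),"yaw",np.degrees(np.arctan2(d[1],d[0])))
    # recess: cork floor vs block top: fit block rect at z 20..28
    m=(abs(p[...,0]-.512)<.07)&(abs(p[...,1]+.198)<.07)&(z>.0215)&(z<.03);print("round",rect(p[m]))
mv(.50,.01,.30,-12)
E
```

```text
side long [419.  177.   84.   26.  -84.3] [614.  195.  118.   84.   16.6] [516.5 186. ] gap 195.82900704441107 yaw 5.2738959573517645
side middle [390.  356.   99.   85.   16.2] [547.  371.   83.   22.  -82.9] [468.5 363.5] gap 157.71493271088823 yaw 5.457553485104593
side short [ 400.  -366.    76.    67.    86.3] [ 518. -378.   79.   56.  -76.] [ 459. -372.] gap 118.6086000254619 yaw -5.806726905531577
round [510, -196, 123, 117, -86.8]
scene long [418.  176.   81.   32.  -82.5] [658.  207.   80.   25.  -82.6] [538.  191.5] gap 241.99380157351138 yaw 7.359954158831979
scene middle [362.  347.   81.   26.  -80.5] [548.  371.   83.   30.  -82.2] [455. 359.] gap 187.5419952970534 yaw 7.3523793598923595
scene short [ 380.  -365.    74.    32.    87.8] [ 527.  -376.    74.    29.    86.6] [ 453.5 -370.5] gap 147.41099009232656 yaw -4.279463530245225
round [511, -198, 123, 118, 3.2]
t0.1 pos [0.2006 0.5116 0.2168] yaw -21.4 q [ 1.48  0.26  0.11 -0.   -1.42 -0.28] F [ 0.6  0.7 -0.1] grip 0.0852 0.0 tip 0.014
-> d [ 0.4619  0.3578 -0.0826] w [ 0.002  0.    -0.164] rows 14.149808962940721
```

{"api": "servo_tool", "payload": {"targets": [{"dx": 0.46, "dy": 0.36, "dz": -0.08, "wz": -0.164}, {"dx": 0.46, "dy": 0.36, "dz": -0.08, "wz": -0.164}, {"dx": 0.46, "dy": 0.36, "dz": -0.08, "wz": -0.164}, {"dx": 0.46, "dy": 0.36, "dz": -0.08, "wz": -0.164}, {"dx": 0.46, "dy": 0.36, "dz": -0.08, "wz": -0.164}, {"dx": 0.46, "dy": 0.36, "dz": -0.08, "wz": -0.164}, {"dx": 0.46, "dy": 0.36, "dz": -0.08, "wz": -0.164}, {"dx": 0.46, "dy": 0.36, "dz": -0.08, "wz": -0.164}]}}

```text
validation failed for argument at $.ta...
```

```bash
python3 -c "
from m import *
mv(.50,.01,.30,-12)"
```

```text
t0.1 pos [0.2006 0.5116 0.2168] yaw -21.4 q [ 1.48  0.26  0.11 -0.   -1.42 -0.28] F [ 0.6  0.7 -0.1] grip 0.0852 0.0 tip 0.014
-> d [ 0.4619  0.3578 -0.0826] w [ 0.002  0.    -0.164] rows 14.149808962940721
```

{"api": "servo_tool", "payload": {"targets": [{"wx": 0, "wy": 0, "wz": -0.164, "dx": 0.46, "dy": 0.36, "dz": -0.08, "grip": 0.085}, {"wx": 0, "wy": 0, "wz": -0.164, "dx": 0.46, "dy": 0.36, "dz": -0.08, "grip": 0.085}, {"wx": 0, "wy": 0, "wz": -0.164, "dx": 0.46, "dy": 0.36, "dz": -0.08, "grip": 0.085}, {"wx": 0, "wy": 0, "wz": -0.164, "dx": 0.46, "dy": 0.36, "dz": -0.08, "grip": 0.085}, {"wx": 0, "wy": 0, "wz": -0.164, "dx": 0.46, "dy": 0.36, "dz": -0.08, "grip": 0.085}, {"wx": 0, "wy": 0, "wz": -0.164, "dx": 0.46, "dy": 0.36, "dz": -0.08, "grip": 0.085}, {"wx": 0, "wy": 0, "wz": -0.164, "dx": 0.46, "dy": 0.36, "dz": -0.08, "grip": 0.085}, {"wx": 0, "wy": 0, "wz": -0.164, "dx": 0.46, "dy": 0.36, "dz": -0.08, "grip": 0.085}]}}

```text
time: 0.77
tcp_pos: [0.3688, 0.2256, 0.263]
tcp_rot: [0.995, -0.104, -0.0, -0.0]
contact_force: [1.4, 1.4, 0.1]
grip_width: 0.0852
finger_force: 0.0
```

```bash
python3 -c "
from m import *
mv(.50,.01,.30,-12)"
```

```text
t0.8 pos [0.3688 0.2256 0.263 ] yaw -12.0 q [ 0.91  0.01 -0.07 -0.   -1.5   0.45] F [1.4 1.4 0.1] grip 0.0852 0.0 tip 0.014
-> d [ 0.1731  0.1836 -0.0371] w [-0.  0.  0.] rows 6.116423208357339
```

{"api": "servo_tool", "payload": {"targets": [{"wx": 0, "wy": 0, "wz": 0, "dx": 0.173, "dy": 0.184, "dz": -0.037, "grip": 0.085}, {"wx": 0, "wy": 0, "wz": 0, "dx": 0.173, "dy": 0.184, "dz": -0.037, "grip": 0.085}, {"wx": 0, "wy": 0, "wz": 0, "dx": 0.173, "dy": 0.184, "dz": -0.037, "grip": 0.085}, {"wx": 0, "wy": 0, "wz": 0, "dx": 0.173, "dy": 0.184, "dz": -0.037, "grip": 0.085}, {"wx": 0, "wy": 0, "wz": 0, "dx": 0.173, "dy": 0.184, "dz": -0.037, "grip": 0.085}, {"wx": 0, "wy": 0, "wz": 0, "dx": 0.173, "dy": 0.184, "dz": -0.037, "grip": 0.085}, {"wx": 0, "wy": 0, "wz": 0, "dx": 0.173, "dy": 0.184, "dz": -0.037, "grip": 0.085}, {"wx": 0, "wy": 0, "wz": 0, "dx": 0.173, "dy": 0.184, "dz": -0.037, "grip": 0.085}]}}

```text
time: 1.43
tcp_pos: [0.5002, 0.0095, 0.2991]
tcp_rot: [0.994, -0.107, -0.001, 0.0]
contact_force: [0.0, 0.4, -0.8]
grip_width: 0.0852
finger_force: 0.0
```

```bash
cat >> m.py <<'E'
def levels(n="wrist",save=None,box=(.35,.72,-.12,.14)):
    im=get_image(n);p=pts(im);z=p[...,2];d=im["depth"]>0
    if save: cv2.imwrite(save,im["image"])
    r=d&(p[...,0]>box[0])&(p[...,0]<box[1])&(p[...,1]>box[2])&(p[...,1]<box[3])
    for a,b in((.02,.03),(.045,.055),(.067,.077),(.095,.108)):
        m=(r&(z>a)&(z<b)).astype(np.uint8)
        m=cv2.morphologyEx(m,cv2.MORPH_OPEN,np.ones((3,3)))
        k,l,st,c=cv2.connectedComponentsWithStats(m)
        if k>1:
            w=p[m>0]; 
            if len(w)>50: print(n,a,len(w),rect(w),"z",np.round(np.median(w[:,2])*1000,1))
    return im,p
E
python3 -c "
from m import *
levels(save='pics/w1.png');levels('side')
mv(.545,.01,.20,-12)"
```

```text
wrist 0.02 1613 [515, 30, 283, 103, -30.8] z 25.6
wrist 0.045 1517 [541, 11, 150, 50, -15.7] z 50.5
wrist 0.067 2020 [547, 7, 110, 45, -8.7] z 72.6
wrist 0.095 2810 [546, 8, 59, 58, -12.1] z 102.6
side 0.02 160 [550, 13, 201, 52, -14.4] z 24.3
side 0.045 209 [542, 26, 151, 53, -0.3] z 49.2
side 0.067 174 [547, 9, 111, 47, -7.8] z 71.0
side 0.095 227 [546, 9, 62, 58, -76.7] z 100.7
t1.5 pos [0.4992 0.0117 0.2992] yaw -12.1 q [ 0.34  0.14  0.17 -0.   -1.6   1.02] F [ 0.3  0.8 -0.1] grip 0.0851 0.0 tip 0.014
-> d [ 0.0453 -0.008   0.0991] w [ 0.     0.001 -0.001] rows 2.6202003565132195
```

View pics/w1.png

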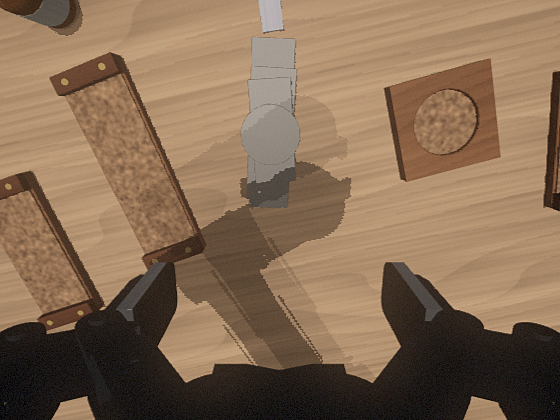

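```bash
python3 -c "
from m import *
im,p=levels();s=sense();M=Rt.from_quat(s['tcp_rot']).as_matrix()
l=(p-s['tcp_pos'])@M
for a,b in((0,280),(280,560)):
    q=l[225:420,a:b].reshape(-1,3);q=q[(im['depth'][225:420,a:b].ravel()>0)&(q[:,2]<.1)&(q[:,2]>-.2)]
    print(np.round(np.percentile(q[:,2],[90,97,99,100]),4)); t=q[q[:,2]>np.percentile(q[:,2],99)-.004];print(t.min(0),t.max(0))
z=p[...,2]
def R(m): print(rect(p[m]))
R((z>.0215)&(z<.028)&(abs(p[...,0]-.511)<.08)&(abs(p[...,1]+.198)<.08)&(im['depth']>0))
m=(z>.014)&(z<.021)&(np.hypot(p[...,0]-.511,p[...,1]+.198)<.042);print('recess');R(m)
m=(z>.012)&(z<.035)&(abs(p[...,1]-.192)<.08)&(abs(p[...,0]-.537)<.14)&(im['depth']>0);R(m)
"
```

```text
wrist 0.02 1640 [515, 30, 285, 103, -30.9] z 25.6
wrist 0.045 1530 [541, 11, 150, 50, -15.8] z 50.5
wrist 0.067 2007 [547, 7, 110, 45, -8.8] z 72.6
wrist 0.095 2803 [546, 9, 58, 58, 78.0] z 102.6
[-0.0562 -0.0393 -0.0328 -0.0269]
[-0.01064859 -0.054432   -0.03677403] [ 0.01192185 -0.04141942 -0.02690091]
[-0.0562 -0.0394 -0.0327 -0.0265]
[-0.01105668  0.0425224  -0.03667805] [ 0.01219991  0.05536283 -0.0264527 ]
[510, -200, 120, 118, -86.9]
recess
[510, -201, 77, 77, 37.2]
[536, 190, 262, 81, 7.7]
```

{"api": "servo_tool", "payload": {"targets": [{"wx": 0, "wy": 0, "wz": 0, "dx": 0.047, "dy": 0.003, "dz": 0.08, "grip": 0.07}, {"wx": 0, "wy": 0, "wz": 0, "dx": 0.047, "dy": 0.003, "dz": 0.08, "grip": 0.07}, {"wx": 0, "wy": 0, "wz": 0, "dx": 0.047, "dy": 0.003, "dz": 0.08, "grip": 0.07}, {"wx": 0, "wy": 0, "wz": 0, "dx": 0.047, "dy": 0.003, "dz": 0.08, "grip": 0.07}, {"wx": 0, "wy": 0, "wz": 0, "dx": 0.047, "dy": 0.003, "dz": 0.08, "grip": 0.07}]}}

```text
time: 2.0
tcp_pos: [0.5446, -0.0004, 0.2205]
tcp_rot: [0.995, -0.104, 0.0, 0.0]
contact_force: [0.1, 0.5, 0.3]
grip_width: 0.0699
finger_force: 0.0
```

```bash
cat > tip.py <<'E'
from m import *
im,p=levels(save='pics/w2.png');s=sense();M=Rt.from_quat(s['tcp_rot']).as_matrix()
l=(p-s['tcp_pos'])@M
for a in (-1,1):
    q=l[(im['depth']>0)&(l[...,2]<.03)&(l[...,2]>-.2)&(l[...,1]*a>0)]
    t=q[q[:,2]>q[:,2].max()-.008];print(len(q),t.min(0),t.max(0))
mv(.546,.008,.097,-12)
E
python3 tip.py
```

```text
wrist 0.02 2070 [549, 9, 200, 50, -14.3] z 25.6
wrist 0.045 1931 [540, 11, 150, 50, -15.6] z 50.5
wrist 0.067 2602 [547, 7, 110, 45, -8.8] z 72.6
wrist 0.095 4065 [546, 9, 59, 58, -14.2] z 102.6
24901 [-0.01141288 -0.04688037 -0.02816052] [ 0.01111305 -0.03447676 -0.02016469]
25122 [-0.0115995   0.03471076 -0.02813282] [ 0.01132466  0.04749629 -0.02013581]
t2.0 pos [ 5.451e-01 -4.000e-04  2.218e-01] yaw -11.9 q [ 0.29  0.24  0.1   0.   -1.43  1.08] F [ 0.2 -0.2  0.2] grip 0.0702 0.0 tip 0.014
-> d [-0.0012 -0.0084  0.1248] w [-0.    -0.003  0.001] rows 2.9998757148610022
```

View pics/w2.png

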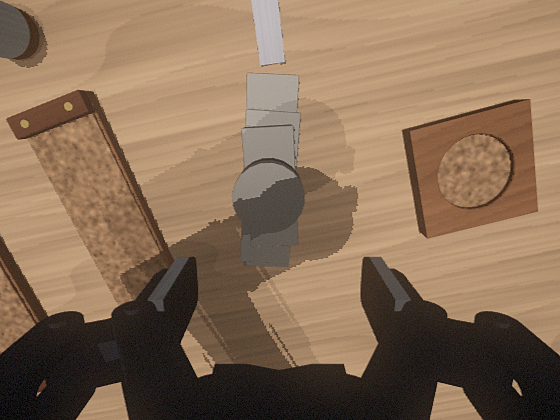

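{"api": "servo_tool", "payload": {"targets": [{"wx": 0, "wy": 0, "wz": 0, "dx": 0.0, "dy": -0.009, "dz": 0.035, "grip": 0.07}, {"wx": 0, "wy": 0, "wz": 0, "dx": 0.0, "dy": -0.009, "dz": 0.07, "grip": 0.07}, {"wx": 0, "wy": 0, "wz": 0, "dx": 0.0, "dy": -0.009, "dz": 0.1, "grip": 0.07}, {"wx": 0, "wy": 0, "wz": 0, "dx": 0.0, "dy": -0.009, "dz": 0.125, "grip": 0.07}, {"wx": 0, "wy": 0, "wz": 0, "dx": 0.0, "dy": -0.009, "dz": 0.127, "grip": 0.07}, {"wx": 0, "wy": 0, "wz": 0, "dx": 0.0, "dy": -0.009, "dz": 0.127, "grip": 0.07}]}}

```text
time: 2.55
tcp_pos: [0.5468, 0.008, 0.0942]
tcp_rot: [0.995, -0.104, 0.0, 0.0]
contact_force: [-0.1, -0.5, 1.0]
grip_width: 0.0699
finger_force: 0.0
```

```bash
sed -i 's/w2.png/w3.png/' tip.py; python3 tip.py; python3 -c "
from m import *
a=get_image('side')['image'];b=get_image('scene')['image']
A=cv2.resize(a[140:250,260:370],(400,400),interpolation=2);B=cv2.resize(b[170:260,205:295],(400,400),interpolation=2)
cv2.imwrite('pics/c3.png',np.hstack([A,B]))"
```

```text
wrist 0.02 4720 [630, -12, 50, 34, 75.1] z 25.6
wrist 0.045 3660 [540, 11, 151, 50, -15.7] z 50.5
wrist 0.067 5837 [546, 7, 111, 45, -8.8] z 72.6
wrist 0.095 11993 [546, 8, 59, 59, -63.1] z 102.6
33920 [-0.05732071 -0.02357775  0.02167108] [ 0.05363578 -0.00042034  0.02967087]
34768 [-5.61440303e-02  2.01482814e-05  2.19232570e-02] [0.05479552 0.02720216 0.02992278]
t2.6 pos [0.548  0.0081 0.0955] yaw -12.0 q [ 0.3   0.32 -0.13  0.   -1.12  1.06] F [ 0.2 -0.7  1.2] grip 0.07 0.0 tip 0.014
-> d [-0.002   0.0005 -0.0015] w [-0.001 -0.004  0.001] rows 0.06012345386812941
```

View pics/c3.png

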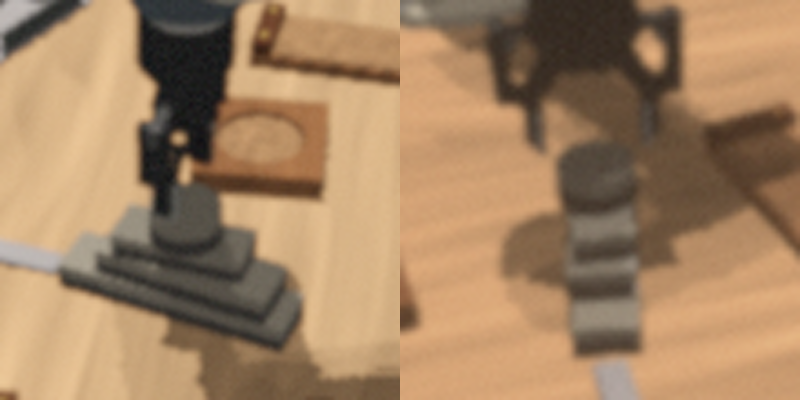

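The crops show the fingertips at about the disc's top rim. I'll measure their height from the outside cameras.

```bash
python3 -c "
from m import *
for n in('side','scene'):
    im=get_image(n);p=pts(im);s=sense();M=Rt.from_quat(s['tcp_rot']).as_matrix();l=(p-s['tcp_pos'])@M
    for a in(-1,1):
        q=l[(im['depth']>0)&(abs(l[...,0])<.016)&(l[...,1]*a>.033)&(l[...,1]*a<.056)&(l[...,2]<.03)&(l[...,2]>-.08)]
        print(n,a,len(q),np.round(np.sort(q[:,2])[-12:],3) if len(q) else '')
"
```

```text
side -1 99 [-0.026 -0.025 -0.025 -0.024 -0.022 -0.022 -0.021 -0.019  0.002  0.002
  0.003  0.011]
side 1 64 [-0.029 -0.028 -0.028 -0.028 -0.027 -0.026 -0.026 -0.026 -0.024 -0.022
 -0.021 -0.017]
scene -1 79 [-0.037 -0.037 -0.035 -0.033 -0.033 -0.033 -0.033 -0.03  -0.029 -0.028
 -0.027 -0.026]
scene 1 78 [-0.037 -0.037 -0.036 -0.035 -0.033 -0.032 -0.032 -0.032 -0.031 -0.03
 -0.028 -0.026]
```

{"api": "servo_tool", "payload": {"targets": [{"wx": 0, "wy": 0, "wz": 0, "dx": -0.002, "dy": 0, "dz": 0.02, "grip": 0.07}, {"wx": 0, "wy": 0, "wz": 0, "dx": -0.002, "dy": 0, "dz": 0.028, "grip": 0.07}, {"wx": 0, "wy": 0, "wz": 0, "dx": -0.002, "dy": 0, "dz": 0.028, "grip": 0.07}, {"wx": 0, "wy": 0, "wz": 0, "dx": -0.002, "dy": 0, "dz": 0.028, "grip": 0.05}, {"wx": 0, "wy": 0, "wz": 0, "dx": -0.002, "dy": 0, "dz": 0.028, "grip": 0.05}, {"wx": 0, "wy": 0, "wz": 0, "dx": -0.002, "dy": 0, "dz": 0.028, "grip": 0.05}], "squeeze": 50}}

```text
time: 3.3
tcp_pos: [0.5453, 0.0081, 0.0656]
tcp_rot: [0.995, -0.105, 0.001, -0.0]
contact_force: [-0.8, -0.2, -0.1]
grip_width: 0.0584
finger_force: 54.1
```

```bash
cat > tip2.py <<'E'
from m import *
for n in('side','scene'):
    im=get_image(n);p=pts(im);s=sense();M=Rt.from_quat(s['tcp_rot']).as_matrix();l=(p-s['tcp_pos'])@M
    g=s['grip_width']/2
    for a in(-1,1):
        q=l[(im['depth']>0)&(abs(l[...,0])<.016)&(l[...,1]*a>g)&(l[...,1]*a<g+.02)&(l[...,2]<.03)&(l[...,2]>-.08)]
        print(n,a,len(q),np.round(np.sort(q[:,2])[-12:],3) if len(q) else '')
mv(.546,.008,.2,-12)
E
python3 tip2.py
```

```text
side -1 99 [-0.012 -0.012 -0.011 -0.011 -0.01  -0.009 -0.009 -0.009  0.015  0.021
  0.026  0.027]
side 1 33 [-0.046 -0.045 -0.043 -0.043 -0.043 -0.041 -0.039 -0.037 -0.036 -0.034
 -0.033 -0.032]
scene -1 76 [-0.032 -0.032 -0.03  -0.029 -0.029 -0.028 -0.027 -0.024 -0.024 -0.015
 -0.012 -0.006]
scene 1 72 [-0.037 -0.035 -0.035 -0.034 -0.033 -0.031 -0.03  -0.029 -0.028 -0.027
 -0.027 -0.025]
t3.4 pos [0.5453 0.0081 0.0656] yaw -12.0 q [ 0.3   0.34 -0.18  0.   -1.05  1.06] F [-0.2  0.3  2.2] grip 0.0584 54.2 tip 0.014
-> d [ 9.000e-04 -1.000e-04 -1.344e-01] w [-0.    -0.001 -0.   ] rows 3.2231163639370104
```

{"api": "servo_tool", "payload": {"targets": [{"wx": 0, "wy": 0, "wz": 0, "dx": 0, "dy": 0, "dz": -0.03, "grip": 0.05}, {"wx": 0, "wy": 0, "wz": 0, "dx": 0, "dy": 0.02, "dz": -0.06, "grip": 0.05}, {"wx": 0, "wy": 0, "wz": 0, "dx": 0.009, "dy": 0.06, "dz": -0.06, "grip": 0.05}, {"wx": 0, "wy": 0, "wz": 0, "dx": 0.009, "dy": 0.1, "dz": -0.06, "grip": 0.05}, {"wx": 0, "wy": 0, "wz": 0, "dx": 0.009, "dy": 0.14, "dz": -0.06, "grip": 0.05}, {"wx": 0, "wy": 0, "wz": 0, "dx": 0.009, "dy": 0.18, "dz": -0.04, "grip": 0.05}, {"wx": 0, "wy": 0, "wz": 0, "dx": 0.009, "dy": 0.21, "dz": -0.02, "grip": 0.05}, {"wx": 0, "wy": 0, "wz": 0, "dx": 0.009, "dy": 0.21, "dz": -0.01, "grip": 0.05}]}}

```text
time: 4.07
tcp_pos: [0.5067, -0.2033, 0.0723]
tcp_rot: [0.994, -0.107, -0.002, 0.0]
contact_force: [0.2, 0.8, -2.5]
grip_width: 0.0584
finger_force: 54.8
```

```bash
python3 -c "
from m import *
im,p=levels(save='pics/w4.png',box=(.4,.62,-.3,.15));z=p[...,2]
m=(z>.014)&(z<.0205)&(np.hypot(p[...,0]-.511,p[...,1]+.199)<.045);print('recess',rect(p[m]),m.sum())
s=sense();M=Rt.from_quat(s['tcp_rot']).as_matrix();l=(p-s['tcp_pos'])@M
m=(np.hypot(l[...,0],l[...,1])<.034)&(l[...,2]>-.04)&(l[...,2]<.0)&(im['depth']>0);print(rect(l[m]),np.percentile(l[m][:,2],[5,50,95]))
mv(.5105,-.1995,.0125,-12)"
```

```text
wrist 0.02 15654 [511, -123, 274, 108, -86.0] z 24.6
wrist 0.095 1697 [525, -207, 86, 25, 77.7] z 102.2
recess [524, -201, 78, 48, 84.7] 4948
[1, 2, 60, 60, -39.5] [-0.0394251  -0.03844066 -0.02420079]
t4.1 pos [ 0.5063 -0.201   0.0707] yaw -12.3 q [-0.09  0.34 -0.16 -0.   -1.08  1.45] F [-0.7  0.7 -4.3] grip 0.0585 54.8 tip 0.014
-> d [ 0.0042 -0.0023  0.0582] w [-0.001  0.007 -0.006] rows 1.4007062039033666
```

View pics/w4.png

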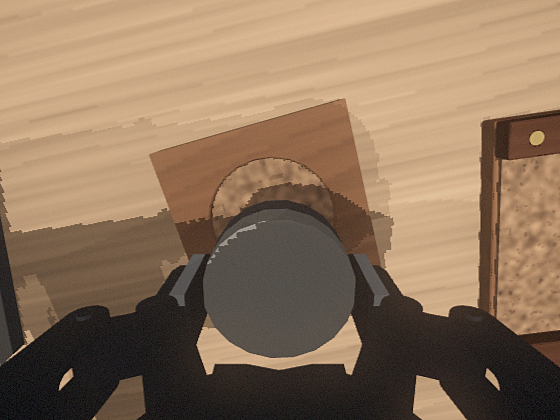

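{"api": "servo_tool", "payload": {"targets": [{"wx": 0, "wy": 0, "wz": 0, "dx": 0.0035, "dy": -0.002, "dz": 0.02, "grip": 0.05}, {"wx": 0, "wy": 0, "wz": 0, "dx": 0.0035, "dy": -0.002, "dz": 0.037, "grip": 0.05}, {"wx": 0, "wy": 0, "wz": 0, "dx": 0.0035, "dy": -0.002, "dz": 0.049, "grip": 0.05}, {"wx": 0, "wy": 0, "wz": 0, "dx": 0.0035, "dy": -0.002, "dz": 0.054, "grip": 0.05}, {"wx": 0, "wy": 0, "wz": 0, "dx": 0.0035, "dy": -0.002, "dz": 0.056, "grip": 0.05}, {"wx": 0, "wy": 0, "wz": 0, "dx": 0.0035, "dy": -0.002, "dz": 0.058, "grip": 0.05}, {"wx": 0, "wy": 0, "wz": 0, "dx": 0.0035, "dy": -0.002, "dz": 0.058, "grip": 0.05}]}}

```text
time: 4.7
tcp_pos: [0.5143, -0.1978, 0.0175]
tcp_rot: [0.995, -0.104, 0.001, 0.0]
contact_force: [-1.1, -0.1, -2.1]
grip_width: 0.0585
finger_force: 54.9
```

```bash
cat > top.py <<'E'
import sys
from m import *
# held/placed object's top near TCP: height + rect, from wrist
def top(r=.034):
    im=get_image('wrist');p=pts(im);s=sense();M=Rt.from_quat(s['tcp_rot']).as_matrix();l=(p-s['tcp_pos'])@M
    m=(np.hypot(l[...,0],l[...,1])<.018)&(l[...,2]>-.06)&(im['depth']>0)
    t=np.median(p[m][:,2]);print("top z %.1f"%(t*1000))
    m=(abs(p[...,2]-t)<.004)&(np.hypot(l[...,0],l[...,1])<r)&(im['depth']>0);print("top rect world",rect(p[m]))
top(float(sys.argv[1])); mv(*map(float,sys.argv[2:6]))
E
python3 top.py .034 .51 -.2 .011 -12
```

```text
top z 54.4
top rect world [515, -198, 60, 60, -58.0]
t4.8 pos [ 0.5143 -0.1979  0.0176] yaw -12.0 q [-0.08  0.4  -0.22  0.   -0.95  1.44] F [-0.6  0.2 -1.5] grip 0.0584 54.9 tip 0.014
-> d [-0.0038  0.003   0.0066] w [ 0.    -0.001  0.   ] rows 0.19587714103318
```

{"api": "servo_tool", "payload": {"targets": [{"wx": 0, "wy": 0, "wz": 0, "dx": -0.004, "dy": 0.003, "dz": 0.003, "grip": 0.05}, {"wx": 0, "wy": 0, "wz": 0, "dx": -0.004, "dy": 0.003, "dz": 0.005, "grip": 0.05}, {"wx": 0, "wy": 0, "wz": 0, "dx": -0.004, "dy": 0.003, "dz": 0.006, "grip": 0.05}, {"wx": 0, "wy": 0, "wz": 0, "dx": -0.004, "dy": 0.003, "dz": 0.0065, "grip": 0.05}, {"wx": 0, "wy": 0, "wz": 0, "dx": -0.004, "dy": 0.003, "dz": 0.0065, "grip": 0.05}]}}

```text
time: 5.17
tcp_pos: [0.5087, -0.2002, 0.0116]
tcp_rot: [0.995, -0.105, -0.0, 0.0]
contact_force: [-4.3, 2.7, 8.2]
grip_width: 0.0583
finger_force: 55.8
```

```bash
python3 top.py .034 .51 -.2 .011 -12
```

```text
top z 48.6
top rect world [510, -200, 60, 60, -56.8]
t5.2 pos [ 0.5087 -0.2002  0.0116] yaw -12.0 q [-0.09  0.4  -0.24  0.   -0.93  1.45] F [-5.4  2.7  7.9] grip 0.0586 55.8 tip 0.014
-> d [ 0.0012 -0.0005  0.0006] w [ 0.  0. -0.] rows 0.034418933319317044
```

{"api": "servo_tool", "payload": {"targets": [{"wx": 0, "wy": 0, "wz": 0, "dx": 0, "dy": 0, "dz": 0.0, "grip": 0.061}, {"wx": 0, "wy": 0, "wz": 0, "dx": 0, "dy": 0, "dz": 0.0, "grip": 0.068}, {"wx": 0, "wy": 0, "wz": 0, "dx": 0, "dy": 0, "dz": 0.0, "grip": 0.072}, {"wx": 0, "wy": 0, "wz": 0, "dx": 0, "dy": 0, "dz": -0.02, "grip": 0.072}, {"wx": 0, "wy": 0, "wz": 0, "dx": 0, "dy": 0, "dz": -0.06, "grip": 0.072}, {"wx": 0, "wy": 0, "wz": 0, "dx": 0, "dy": -0.02, "dz": -0.1, "grip": 0.066}, {"wx": 0, "wy": 0, "wz": 0, "dx": 0, "dy": -0.06, "dz": -0.14, "grip": 0.06}, {"wx": 0, "wy": 0, "wz": 0, "dx": 0, "dy": -0.06, "dz": -0.16, "grip": 0.06}]}}

```text
time: 5.88
tcp_pos: [0.5218, -0.1396, 0.1719]
tcp_rot: [0.995, -0.105, 0.0, -0.0]
contact_force: [0.5, -0.1, -0.5]
grip_width: 0.0602
finger_force: 0.0
```

```bash
python3 -c "
from m import *
im=get_image('wrist');p=pts(im);m=(p[...,2]>.044)&(p[...,2]<.052)&(np.hypot(p[...,0]-.51,p[...,1]+.2)<.05)&(im['depth']>0);print('disc',rect(p[m]),np.percentile(p[m][:,2],[10,50,90]))
mv(.535,.008,.17,-9)"
```

```text
disc [510, -200, 59, 59, -9.8] [0.04759072 0.04851066 0.04938609]
t5.9 pos [ 0.5257 -0.1398  0.1794] yaw -11.9 q [ 0.03  0.25  0.    0.   -1.31  1.33] F [1.8 0.5 7.7] grip 0.0598 0.0 tip 0.014
-> d [-0.0214 -0.1465  0.0092] w [ 0.    -0.012 -0.05 ] rows 3.558193927176935
```

{"api": "servo_tool", "payload": {"targets": [{"wx": 0, "wy": 0, "wz": -0.055, "dx": -0.017, "dy": -0.04, "dz": 0, "grip": 0.06}, {"wx": 0, "wy": 0, "wz": -0.055, "dx": -0.017, "dy": -0.08, "dz": 0, "grip": 0.06}, {"wx": 0, "wy": 0, "wz": -0.055, "dx": -0.017, "dy": -0.12, "dz": 0, "grip": 0.06}, {"wx": 0, "wy": 0, "wz": -0.055, "dx": -0.017, "dy": -0.149, "dz": 0, "grip": 0.06}, {"wx": 0, "wy": 0, "wz": -0.055, "dx": -0.017, "dy": -0.149, "dz": 0, "grip": 0.06}, {"wx": 0, "wy": 0, "wz": -0.055, "dx": -0.017, "dy": -0.149, "dz": 0, "grip": 0.06}]}}

```text
time: 6.43
tcp_pos: [0.5362, 0.0093, 0.17]
tcp_rot: [0.997, -0.076, -0.0, 0.0]
contact_force: [-0.7, -0.3, -0.1]
grip_width: 0.0601
finger_force: 0.0
```

```bash
sed -i 's/w3.png/w5.png/' tip.py;  sed -i 's/^mv.*/mv(.547,.007,.045,-8.8)/' tip.py; python3 tip.py
```

```text
wrist 0.02 2789 [549, 9, 200, 50, -14.4] z 25.6
wrist 0.045 2922 [540, 11, 150, 50, -15.7] z 50.5
wrist 0.067 8536 [546, 7, 110, 45, -8.7] z 72.6
25352 [-0.01100035 -0.04156534 -0.02604343] [ 0.01153244 -0.03071681 -0.01804546]
25038 [-0.01106265  0.02869242 -0.02679579] [ 0.01163261  0.040524   -0.01880082]
t6.5 pos [0.5361 0.0082 0.1701] yaw -8.8 q [ 0.31  0.25 -0.02  0.   -1.3   1.11] F [0.5 0.1 0.2] grip 0.0599 0.0 tip 0.014
-> d [ 0.011  -0.0005  0.1251] w [0. 0. 0.] rows 3.0117095432938825
```

{"api": "servo_tool", "payload": {"targets": [{"wx": 0, "wy": 0, "wz": 0, "dx": 0.0105, "dy": 0, "dz": 0.035, "grip": 0.06}, {"wx": 0, "wy": 0, "wz": 0, "dx": 0.0105, "dy": 0, "dz": 0.07, "grip": 0.06}, {"wx": 0, "wy": 0, "wz": 0, "dx": 0.0105, "dy": 0, "dz": 0.1, "grip": 0.06}, {"wx": 0, "wy": 0, "wz": 0, "dx": 0.0105, "dy": 0, "dz": 0.12, "grip": 0.06}, {"wx": 0, "wy": 0, "wz": 0, "dx": 0.0105, "dy": 0, "dz": 0.127, "grip": 0.06}, {"wx": 0, "wy": 0, "wz": 0, "dx": 0.0105, "dy": 0, "dz": 0.127, "grip": 0.06}, {"wx": 0, "wy": 0, "wz": 0, "dx": 0.0105, "dy": 0, "dz": 0.127, "grip": 0.06}]}}

```text
time: 7.07
tcp_pos: [0.5471, 0.0055, 0.0444]
tcp_rot: [0.997, -0.078, 0.001, 0.0]
contact_force: [-0.1, -0.1, 0.7]
grip_width: 0.0597
finger_force: 0.0
```

{"api": "servo_tool", "payload": {"targets": [{"wx": 0, "wy": 0, "wz": 0, "dx": 0, "dy": 0, "dz": 0, "grip": 0.05}, {"wx": 0, "wy": 0, "wz": 0, "dx": 0, "dy": 0, "dz": 0, "grip": 0.035}, {"wx": 0, "wy": 0, "wz": 0, "dx": 0, "dy": 0, "dz": 0, "grip": 0.035}, {"wx": 0, "wy": 0, "wz": 0, "dx": 0, "dy": 0, "dz": 0, "grip": 0.035}, {"wx": 0, "wy": 0, "wz": 0, "dx": 0, "dy": 0, "dz": 0, "grip": 0.035}], "squeeze": 60}}

```text
time: 7.48
tcp_pos: [0.548, 0.0063, 0.0456]
tcp_rot: [0.997, -0.077, 0.002, -0.0]
contact_force: [-2.0, 0.1, 6.0]
grip_width: 0.0434
finger_force: 62.0
```

```bash
python3 tip2.py;  sed -i 's/w5.png/w6.png/' tip.py; python3 tip.py
```

```text
side -1 188 [0.027 0.027 0.028 0.028 0.028 0.028 0.029 0.03  0.03  0.03  0.03  0.03 ]
side 1 22 [-0.052 -0.051 -0.049 -0.043 -0.039 -0.038 -0.035 -0.03  -0.029 -0.026
 -0.022 -0.02 ]
scene -1 82 [-0.025 -0.025 -0.024 -0.023 -0.022 -0.02  -0.005 -0.004 -0.003  0.022
  0.022  0.023]
scene 1 74 [-0.032 -0.031 -0.03  -0.029 -0.027 -0.027 -0.027 -0.024 -0.022 -0.022
 -0.022 -0.02 ]
t7.6 pos [0.548  0.0064 0.0456] yaw -8.8 q [ 0.3   0.36 -0.2   0.   -1.    1.12] F [-0.6  0.4  5.9] grip 0.0435 62.0 tip 0.014
-> d [-0.0016 -0.0015 -0.1544] w [-0.001 -0.004  0.055] rows 3.702182498582871
wrist 0.02 7686 [629, -12, 50, 34, 75.4] z 25.6
wrist 0.045 4233 [551, 7, 129, 50, -15.3] z 50.6
wrist 0.067 24117 [553, 5, 97, 70, -8.7] z 72.6
wrist 0.095 2143 [549, 6, 88, 25, 80.9] z 99.9
48035 [-0.13204843 -0.17745387  0.02200161] [ 0.10254992 -0.00070456  0.02999956]
48654 [-0.07633389  0.00024635  0.02199037] [0.10079375 0.16882578 0.02999011]
t7.6 pos [0.548  0.0064 0.0456] yaw -8.8 q [ 0.3   0.36 -0.2   0.   -1.    1.12] F [-0.9  0.4  6.7] grip 0.0434 62.0 tip 0.014
-> d [-0.0011 -0.0005  0.0006] w [-0.001 -0.004 -0.001] rows 0.03180986710022058
```

{"api": "servo_tool", "payload": {"targets": [{"wx": 0, "wy": 0, "wz": 0, "dx": 0, "dy": 0, "dz": 0, "grip": 0.052}, {"wx": 0, "wy": 0, "wz": 0, "dx": 0, "dy": 0, "dz": -0.004, "grip": 0.052}, {"wx": 0, "wy": 0, "wz": 0, "dx": 0, "dy": 0, "dz": -0.004, "grip": 0.052}, {"wx": 0, "wy": 0, "wz": 0, "dx": 0, "dy": 0, "dz": -0.004, "grip": 0.035}, {"wx": 0, "wy": 0, "wz": 0, "dx": 0, "dy": 0, "dz": -0.004, "grip": 0.035}, {"wx": 0, "wy": 0, "wz": 0, "dx": 0, "dy": 0, "dz": -0.004, "grip": 0.035}, {"wx": 0, "wy": 0, "wz": 0, "dx": 0, "dy": 0, "dz": -0.004, "grip": 0.035}]}}

```text
time: 8.22
tcp_pos: [0.547, 0.0064, 0.0483]
tcp_rot: [0.997, -0.077, 0.001, -0.0]
contact_force: [-1.5, 0.1, 6.1]
grip_width: 0.0431
finger_force: 61.6
```

```bash
python3 top.py .08 .452 -.370 .2 -4.2
```

```text
top z 72.6
top rect world [552, 6, 100, 70, -8.6]
t8.3 pos [0.547  0.0064 0.0483] yaw -8.8 q [ 0.3   0.36 -0.2   0.   -1.01  1.12] F [-1.2  1.1  6.2] grip 0.0432 61.6 tip 0.014
-> d [-0.0357  0.3865 -0.1519] w [-0.    -0.001 -0.081] rows 9.995603623375194
```

{"api": "servo_tool", "payload": {"targets": [{"wx": 0, "wy": 0, "wz": 0, "dx": 0, "dy": 0, "dz": -0.02, "grip": 0.035}, {"wx": 0, "wy": 0, "wz": 0, "dx": 0, "dy": 0.01, "dz": -0.055, "grip": 0.035}, {"wx": 0, "wy": 0, "wz": -0.08, "dx": -0.01, "dy": 0.04, "dz": -0.08, "grip": 0.035}, {"wx": 0, "wy": 0, "wz": -0.08, "dx": -0.02, "dy": 0.08, "dz": -0.08, "grip": 0.035}, {"wx": 0, "wy": 0, "wz": -0.08, "dx": -0.03, "dy": 0.12, "dz": -0.08, "grip": 0.035}, {"wx": 0, "wy": 0, "wz": -0.08, "dx": -0.036, "dy": 0.16, "dz": -0.08, "grip": 0.035}, {"wx": 0, "wy": 0, "wz": -0.08, "dx": -0.036, "dy": 0.2, "dz": -0.08, "grip": 0.035}, {"wx": 0, "wy": 0, "wz": -0.08, "dx": -0.036, "dy": 0.23, "dz": -0.08, "grip": 0.035}]}}

```text
time: 8.93
tcp_pos: [0.4737, -0.2176, 0.127]
tcp_rot: [0.999, -0.038, -0.0, -0.0]
contact_force: [1.4, 0.6, -1.7]
grip_width: 0.043
finger_force: 62.1
```

```bash
python3 top.py .08 .452 -.370 .09 -4.2
```

```text
top z 151.3
top rect world [478, -218, 101, 70, -4.3]
t9.0 pos [ 0.4731 -0.2213  0.1269] yaw -4.5 q [-0.14  0.25 -0.14  0.   -1.19  1.63] F [ 0.3 -5.6 -1.5] grip 0.0428 62.2 tip 0.014
-> d [-0.0094  0.1498  0.0372] w [ 0.002  0.002 -0.004] rows 3.7084571517362934
```

{"api": "servo_tool", "payload": {"targets": [{"wx": 0, "wy": 0, "wz": 0, "dx": -0.009, "dy": 0.04, "dz": 0, "grip": 0.035}, {"wx": 0, "wy": 0, "wz": 0, "dx": -0.009, "dy": 0.08, "dz": 0, "grip": 0.035}, {"wx": 0, "wy": 0, "wz": 0, "dx": -0.009, "dy": 0.12, "dz": 0.02, "grip": 0.035}, {"wx": 0, "wy": 0, "wz": 0, "dx": -0.009, "dy": 0.149, "dz": 0.04, "grip": 0.035}, {"wx": 0, "wy": 0, "wz": 0, "dx": -0.009, "dy": 0.149, "dz": 0.05, "grip": 0.035}, {"wx": 0, "wy": 0, "wz": 0, "dx": -0.009, "dy": 0.149, "dz": 0.05, "grip": 0.035}, {"wx": 0, "wy": 0, "wz": 0, "dx": -0.009, "dy": 0.149, "dz": 0.05, "grip": 0.035}]}}

```text
time: 9.57
tcp_pos: [0.4544, -0.3629, 0.0763]
tcp_rot: [0.999, -0.038, -0.001, -0.001]
contact_force: [-0.7, 0.5, -1.6]
grip_width: 0.0435
finger_force: 62.5
```

```bash
python3 - <<'E'
from m import *
im=get_image('wrist');p=pts(im);s=sense();M=Rt.from_quat(s['tcp_rot']).as_matrix();l=(p-s['tcp_pos'])@M
cv2.imwrite('pics/w7.png',im['image']);d=im['depth']>0
t=np.median(p[(np.hypot(l[...,0],l[...,1])<.015)&d&(l[...,2]>-.05)][:,2]);print('top',t)
m=(abs(p[...,2]-t)<.002)&(abs(l[...,1])<.0205)&(abs(l[...,0])<.08)&d;q=l[m];print('held local x',q[:,0].min(),q[:,0].max())
m=d&(p[...,2]>.025)&(p[...,2]<.033)&(np.hypot(p[...,0]-.452,p[...,1]+.37)<.11);m=cv2.morphologyEx(m.astype(np.uint8),cv2.MORPH_OPEN,np.ones((5,5)))
k,L,st,c=cv2.connectedComponentsWithStats(m)
for i in range(1,k):
    if st[i,4]>100:print('stop',st[i,4],rect(p[L==i]))
mv(.4525,-.3705,.0165,-4.2)
E
```

```text
top 0.10048878203043138
held local x -0.046826551167937 0.053951976573843104
stop 5385 [526, -379, 75, 22, 85.7]
stop 176 [374, -394, 18, 6, -1.0]
t9.6 pos [ 0.4554 -0.3629  0.0776] yaw -4.3 q [-0.4   0.4  -0.06  0.   -1.12  1.9 ] F [ 0.2  0.1 -2.4] grip 0.043 62.5 tip 0.014
-> d [-0.0023  0.0078  0.0611] w [-0.     0.    -0.001] rows 1.4771878143083923
```

View pics/w7.png

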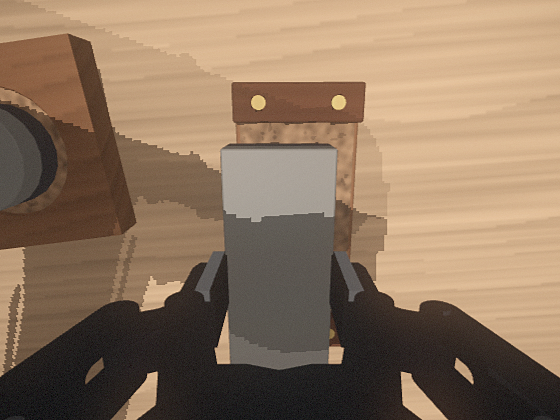

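{"api": "servo_tool", "payload": {"targets": [{"wx": 0, "wy": 0, "wz": 0, "dx": -0.002, "dy": 0.009, "dz": 0.02, "grip": 0.035}, {"wx": 0, "wy": 0, "wz": 0, "dx": -0.002, "dy": 0.009, "dz": 0.038, "grip": 0.035}, {"wx": 0, "wy": 0, "wz": 0, "dx": -0.002, "dy": 0.009, "dz": 0.05, "grip": 0.035}, {"wx": 0, "wy": 0, "wz": 0, "dx": -0.002, "dy": 0.009, "dz": 0.055, "grip": 0.035}, {"wx": 0, "wy": 0, "wz": 0, "dx": -0.002, "dy": 0.009, "dz": 0.057, "grip": 0.035}, {"wx": 0, "wy": 0, "wz": 0, "dx": -0.002, "dy": 0.009, "dz": 0.057, "grip": 0.035}, {"wx": 0, "wy": 0, "wz": 0, "dx": -0.002, "dy": 0.009, "dz": 0.057, "grip": 0.035}]}}

```text
time: 10.2
tcp_pos: [0.4537, -0.3723, 0.0218]
tcp_rot: [0.999, -0.037, 0.001, 0.001]
contact_force: [-0.4, -0.5, -2.0]
grip_width: 0.0433
finger_force: 62.5
```

```bash
cat > held.py <<'E'
import sys
from m import *
hx,hy,half,tgt_z=map(float,sys.argv[1:5]);yaw=float(sys.argv[5])
im=get_image('wrist');p=pts(im);s=sense();M=Rt.from_quat(s['tcp_rot']).as_matrix();l=(p-s['tcp_pos'])@M
if len(sys.argv)>6: cv2.imwrite(sys.argv[6],im['image'])
d=im['depth']>0
t=np.median(p[(np.hypot(l[...,0],l[...,1])<.015)&d&(l[...,2]>-.06)][:,2]);print('top',t)
m=(abs(p[...,2]-t)<.003)&(abs(l[...,1])<.0205)&(abs(l[...,0])<.15)&d;q=l[m];print('held local x',q[:,0].min(),q[:,0].max(), 'centre by front',q[:,0].max()-half)
a=q[abs(q[:,0]-q[:,0].max()+.02)<.004][:,2].mean();b=q[abs(q[:,0]-q[:,0].min()-.02)<.004][:,2].mean();print('pitch dz',a-b)
m=d&(p[...,2]>.025)&(p[...,2]<.033)&(np.hypot(p[...,0]-hx,p[...,1]-hy)<.15)&(abs(l[...,0])>half+.003);m=cv2.morphologyEx(m.astype(np.uint8),cv2.MORPH_OPEN,np.ones((5,5)))
k,L,st,c=cv2.connectedComponentsWithStats(m)
for i in range(1,k):
    if st[i,4]>300:print('stop',st[i,4],rect(p[L==i]))
mv(hx,hy,tgt_z,yaw)
E
python3 held.py .452 -.372 .055 .0165 -4.2
```

```text
top 0.045971228210700585
held local x -0.0455077611655459 0.05482953928664174 centre by front -0.00017046071335825863
pitch dz 2.4135437960388223e-05
stop 10053 [526, -379, 75, 22, 85.8]
t10.2 pos [ 0.4536 -0.3723  0.0217] yaw -4.2 q [-0.42  0.46 -0.12  0.   -0.99  1.92] F [ 0.1 -0.9 -2.3] grip 0.043 62.5 tip 0.014
-> d [-0.0016 -0.0002  0.0052] w [ 0.001 -0.002 -0.001] rows 0.13184410435645422
```

{"api": "servo_tool", "payload": {"targets": [{"wx": 0, "wy": 0, "wz": 0, "dx": -0.0015, "dy": 0, "dz": 0.003, "grip": 0.035}, {"wx": 0, "wy": 0, "wz": 0, "dx": -0.0015, "dy": 0, "dz": 0.005, "grip": 0.035}, {"wx": 0, "wy": 0, "wz": 0, "dx": -0.0015, "dy": 0, "dz": 0.006, "grip": 0.035}, {"wx": 0, "wy": 0, "wz": 0, "dx": -0.0015, "dy": 0, "dz": 0.006, "grip": 0.035}, {"wx": 0, "wy": 0, "wz": 0, "dx": -0.0015, "dy": 0, "dz": 0.006, "grip": 0.035}]}}

```text
time: 10.67
tcp_pos: [0.4514, -0.3722, 0.0163]
tcp_rot: [0.999, -0.037, 0.001, 0.0]
contact_force: [-3.8, 3.9, 9.4]
grip_width: 0.0429
finger_force: 63.8
```

```bash
python3 held.py .452 -.372 .055 .0165 -4.2
```

```text
top 0.040586958894428204
held local x -0.045762813901494344 0.05478190115790346 centre by front -0.00021809884209653824
pitch dz 3.845526853358053e-05
stop 10827 [526, -379, 75, 22, 85.8]
t10.7 pos [ 0.4514 -0.3722  0.0163] yaw -4.3 q [-0.42  0.46 -0.13  0.   -0.98  1.92] F [-2.2  4.3  9.7] grip 0.0433 63.8 tip 0.014
-> d [ 0.0006 -0.0003 -0.0002] w [ 0.001 -0.001 -0.001] rows 0.015888260613623008
```

Seated. Next: release, rise, and head back to the pile.

{"api": "servo_tool", "payload": {"targets": [{"wx": 0, "wy": 0, "wz": 0, "dx": 0, "dy": 0, "dz": 0.0, "grip": 0.047}, {"wx": 0, "wy": 0, "wz": 0, "dx": 0, "dy": 0, "dz": 0.0, "grip": 0.054}, {"wx": 0, "wy": 0, "wz": 0, "dx": 0, "dy": 0, "dz": 0.0, "grip": 0.06}, {"wx": 0, "wy": 0, "wz": 0, "dx": 0, "dy": 0, "dz": -0.02, "grip": 0.06}, {"wx": 0, "wy": 0, "wz": 0, "dx": 0, "dy": 0, "dz": -0.06, "grip": 0.065}, {"wx": 0, "wy": 0, "wz": 0, "dx": 0, "dy": -0.02, "dz": -0.1, "grip": 0.065}, {"wx": 0, "wy": 0, "wz": 0, "dx": 0, "dy": -0.05, "dz": -0.13, "grip": 0.065}, {"wx": 0, "wy": 0, "wz": 0, "dx": 0, "dy": -0.05, "dz": -0.13, "grip": 0.065}]}}

```text
time: 11.38
tcp_pos: [0.4581, -0.3218, 0.1514]
tcp_rot: [0.999, -0.036, 0.005, 0.002]
contact_force: [0.7, -0.5, 0.9]
grip_width: 0.0653
finger_force: 0.0
```

```bash
python3 -c "
from m import *
im=get_image('wrist');p=pts(im);m=(p[...,2]>.036)&(p[...,2]<.045)&(np.hypot(p[...,0]-.452,p[...,1]+.372)<.09)&(im['depth']>0);print('short',rect(p[m]),np.percentile(p[m][:,2],[10,50,90]))
mv(.53,.011,.15,-15.7)"
```

```text
short [451, -372, 109, 45, -4.1] [0.03962692 0.04052616 0.04138898]
t11.4 pos [ 0.4573 -0.3217  0.149 ] yaw -4.2 q [-0.33  0.3  -0.01  0.   -1.25  1.83] F [ 0.  -0.  -0.2] grip 0.0649 0.0 tip 0.014
-> d [ 0.0484 -0.3371 -0.0016] w [ 0.002 -0.008  0.202] rows 8.166139988391532
```

{"api": "servo_tool", "payload": {"targets": [{"wx": 0, "wy": 0, "wz": 0.2, "dx": 0.006, "dy": -0.04, "dz": 0, "grip": 0.065}, {"wx": 0, "wy": 0, "wz": 0.2, "dx": 0.048, "dy": -0.337, "dz": 0, "grip": 0.065}, {"wx": 0, "wy": 0, "wz": 0.2, "dx": 0.048, "dy": -0.337, "dz": 0, "grip": 0.065}, {"wx": 0, "wy": 0, "wz": 0.2, "dx": 0.048, "dy": -0.337, "dz": 0, "grip": 0.065}, {"wx": 0, "wy": 0, "wz": 0.2, "dx": 0.048, "dy": -0.337, "dz": 0, "grip": 0.065}, {"wx": 0, "wy": 0, "wz": 0.2, "dx": 0.048, "dy": -0.337, "dz": 0, "grip": 0.065}, {"wx": 0, "wy": 0, "wz": 0.2, "dx": 0.048, "dy": -0.337, "dz": 0, "grip": 0.065}, {"wx": 0, "wy": 0, "wz": 0.2, "dx": 0.048, "dy": -0.337, "dz": 0, "grip": 0.065}]}}

```text
time: 12.1
tcp_pos: [0.5251, 0.0003, 0.1435]
tcp_rot: [0.991, -0.137, -0.001, 0.0]
contact_force: [0.9, -0.1, 0.3]
grip_width: 0.065
finger_force: 0.0
```

{"api": "servo_tool", "payload": {"targets": [{"wx": 0, "wy": 0, "wz": 0, "dx": 0, "dy": -0.01, "dz": 0, "grip": 0.065}, {"wx": 0, "wy": 0, "wz": 0, "dx": 0, "dy": -0.01, "dz": 0, "grip": 0.065}, {"wx": 0, "wy": 0, "wz": 0, "dx": 0, "dy": -0.01, "dz": 0, "grip": 0.065}]}}

```text
time: 12.35
tcp_pos: [0.5278, 0.0084, 0.1433]
tcp_rot: [0.991, -0.136, -0.001, 0.0]
contact_force: [-0.1, -0.8, 0.2]
grip_width: 0.0651
finger_force: 0.0
```

```bash
sed -i 's/w6.png/w8.png/;s/^mv.*/mv(.541,.011,.022,-15.7)/' tip.py; python3 tip.py
```

```text
wrist 0.02 3366 [549, 10, 200, 50, -14.6] z 25.6
wrist 0.045 13486 [541, 11, 149, 50, -15.7] z 50.5
25203 [-0.01086596 -0.0456337  -0.02799282] [ 0.01125309 -0.03281224 -0.01999384]
25007 [-0.01091696  0.03145555 -0.02819435] [ 0.01169664  0.04317837 -0.02022382]
t12.4 pos [0.5277 0.0077 0.1436] yaw -15.7 q [ 0.31  0.25 -0.09  0.   -1.23  0.98] F [-0.8 -0.9  0.2] grip 0.0648 0.0 tip 0.014
-> d [ 0.0121 -0.0069  0.1215] w [ 0.001  0.001 -0.001] rows 2.9337116780466546
```

{"api": "servo_tool", "payload": {"targets": [{"wx": 0, "wy": 0, "wz": 0, "dx": 0.012, "dy": -0.007, "dz": 0.035, "grip": 0.065}, {"wx": 0, "wy": 0, "wz": 0, "dx": 0.012, "dy": -0.007, "dz": 0.07, "grip": 0.065}, {"wx": 0, "wy": 0, "wz": 0, "dx": 0.012, "dy": -0.007, "dz": 0.1, "grip": 0.065}, {"wx": 0, "wy": 0, "wz": 0, "dx": 0.012, "dy": -0.007, "dz": 0.115, "grip": 0.065}, {"wx": 0, "wy": 0, "wz": 0, "dx": 0.012, "dy": -0.007, "dz": 0.118, "grip": 0.065}, {"wx": 0, "wy": 0, "wz": 0, "dx": 0.012, "dy": -0.007, "dz": 0.118, "grip": 0.065}, {"wx": 0, "wy": 0, "wz": 0, "dx": 0.012, "dy": -0.007, "dz": 0.118, "grip": 0.065}]}}

```text
time: 12.98
tcp_pos: [0.5424, 0.011, 0.0275]
tcp_rot: [0.991, -0.137, 0.001, -0.0]
contact_force: [-0.6, -0.6, 1.2]
grip_width: 0.065
finger_force: 0.0
```

{"api": "servo_tool", "payload": {"targets": [{"wx": 0, "wy": 0, "wz": 0, "dx": 0, "dy": 0, "dz": 0, "grip": 0.055}, {"wx": 0, "wy": 0, "wz": 0, "dx": 0, "dy": 0, "dz": 0, "grip": 0.04}, {"wx": 0, "wy": 0, "wz": 0, "dx": 0, "dy": 0, "dz": 0, "grip": 0.04}, {"wx": 0, "wy": 0, "wz": 0, "dx": 0, "dy": 0, "dz": 0, "grip": 0.04}, {"wx": 0, "wy": 0, "wz": 0, "dx": 0, "dy": 0, "dz": 0, "grip": 0.04}], "squeeze": 80}}

```text
time: 13.4
tcp_pos: [0.5427, 0.0113, 0.0288]
tcp_rot: [0.991, -0.137, 0.002, -0.0]
contact_force: [-2.8, -2.4, 6.5]
grip_width: 0.0466
finger_force: 80.8
```

```bash
python3 held.py .4545 .3595 .075 .08 7.5
```

```text
top 0.050553043267872244
held local x -0.04732342515857601 0.07293776625094972 centre by front -0.002062233749050277
pitch dz 0.00024092155612517527
t13.4 pos [0.5427 0.0113 0.0288] yaw -15.7 q [ 0.31  0.37 -0.23  0.   -0.96  0.99] F [-2.2 -2.6  6.1] grip 0.0464 80.8 tip 0.014
-> d [-0.179  -0.3113 -0.0516] w [ 0.    -0.003 -0.405] rows 8.700620505043863
```

{"api": "servo_tool", "payload": {"targets": [{"wx": 0, "wy": 0, "wz": 0, "dx": 0, "dy": 0, "dz": -0.015, "grip": 0.04}, {"wx": 0, "wy": 0, "wz": 0, "dx": 0, "dy": 0, "dz": -0.05, "grip": 0.04}, {"wx": 0, "wy": 0, "wz": -0.07, "dx": -0.01, "dy": -0.02, "dz": -0.085, "grip": 0.04}, {"wx": 0, "wy": 0, "wz": -0.15, "dx": -0.03, "dy": -0.055, "dz": -0.09, "grip": 0.04}, {"wx": 0, "wy": 0, "wz": -0.22, "dx": -0.05, "dy": -0.09, "dz": -0.09, "grip": 0.04}, {"wx": 0, "wy": 0, "wz": -0.29, "dx": -0.07, "dy": -0.125, "dz": -0.09, "grip": 0.04}, {"wx": 0, "wy": 0, "wz": -0.35, "dx": -0.09, "dy": -0.16, "dz": -0.09, "grip": 0.04}, {"wx": 0, "wy": 0, "wz": -0.405, "dx": -0.11, "dy": -0.19, "dz": -0.09, "grip": 0.04}]}}

```text
time: 14.12
tcp_pos: [0.486, 0.2267, 0.1166]
tcp_rot: [0.998, 0.067, -0.0, -0.001]
contact_force: [1.4, -0.6, -4.8]
grip_width: 0.0465
finger_force: 84.2
```

```bash
python3 held.py .4545 .3595 .075 .08 7.5
```

```text
top 0.1381036644114672
held local x -0.04739307444125672 0.07356592783167357 centre by front -0.0014340721683264307
pitch dz 3.848601714668762e-05
stop 2497 [551, 370, 81, 13, -82.5]
t14.2 pos [0.4846 0.2322 0.1163] yaw 8.0 q [ 0.74  0.28 -0.12 -0.   -1.17  0.98] F [-1.9  5.1 -4.8] grip 0.0467 84.4 tip 0.014
-> d [-0.0122 -0.1301  0.0369] w [-0.005 -0.     0.009] rows 3.2570623439553987
```

{"api": "servo_tool", "payload": {"targets": [{"wx": 0, "wy": 0, "wz": 0.005, "dx": -0.003, "dy": -0.035, "dz": 0, "grip": 0.04}, {"wx": 0, "wy": 0, "wz": 0.005, "dx": -0.007, "dy": -0.07, "dz": 0, "grip": 0.04}, {"wx": 0, "wy": 0, "wz": 0.005, "dx": -0.011, "dy": -0.105, "dz": 0.015, "grip": 0.04}, {"wx": 0, "wy": 0, "wz": 0.005, "dx": -0.011, "dy": -0.13, "dz": 0.035, "grip": 0.04}, {"wx": 0, "wy": 0, "wz": 0.005, "dx": -0.011, "dy": -0.13, "dz": 0.045, "grip": 0.04}, {"wx": 0, "wy": 0, "wz": 0.005, "dx": -0.011, "dy": -0.13, "dz": 0.045, "grip": 0.04}, {"wx": 0, "wy": 0, "wz": 0.005, "dx": -0.011, "dy": -0.13, "dz": 0.045, "grip": 0.04}]}}

```text
time: 14.75
tcp_pos: [0.4588, 0.3511, 0.0709]
tcp_rot: [0.998, 0.063, -0.001, 0.001]
contact_force: [0.2, 0.1, -4.7]
grip_width: 0.047
finger_force: 84.8
```

```bash
python3 held.py .456 .3597 .075 .022 7.5 pics/w9.png
```

```text
top 0.09241572355108385
held local x -0.04905725616333858 0.07202583165297215 centre by front -0.00297416834702785
pitch dz 0.00021401186794309593
stop 6342 [547, 369, 80, 21, -82.6]
t14.8 pos [0.4597 0.3513 0.072 ] yaw 7.2 q [ 0.92  0.39 -0.07  0.   -1.1   0.77] F [ 0.6 -0.4 -4.5] grip 0.0469 84.8 tip 0.014
-> d [-0.0026 -0.0088  0.0499] w [ 0.    -0.    -0.006] rows 1.2179669036838698
```

View pics/w9.png

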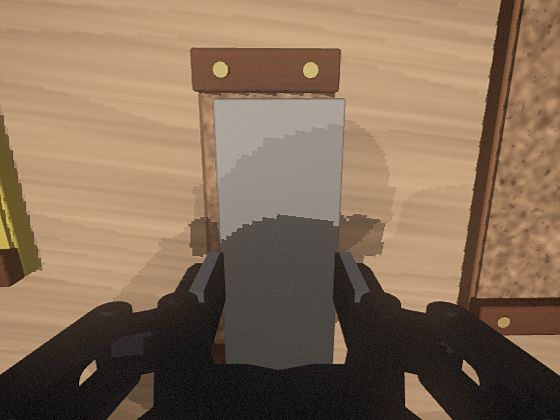

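{"api": "servo_tool", "payload": {"targets": [{"wx": 0, "wy": 0, "wz": 0, "dx": -0.0025, "dy": -0.007, "dz": 0.02, "grip": 0.04}, {"wx": 0, "wy": 0, "wz": 0, "dx": -0.0025, "dy": -0.007, "dz": 0.034, "grip": 0.04}, {"wx": 0, "wy": 0, "wz": 0, "dx": -0.0025, "dy": -0.007, "dz": 0.042, "grip": 0.04}, {"wx": 0, "wy": 0, "wz": 0, "dx": -0.0025, "dy": -0.007, "dz": 0.045, "grip": 0.04}, {"wx": 0, "wy": 0, "wz": 0, "dx": -0.0025, "dy": -0.007, "dz": 0.045, "grip": 0.04}, {"wx": 0, "wy": 0, "wz": 0, "dx": -0.0025, "dy": -0.007, "dz": 0.045, "grip": 0.04}]}}

```text
time: 15.3
tcp_pos: [0.4569, 0.3587, 0.0275]
tcp_rot: [0.998, 0.062, 0.001, -0.0]
contact_force: [0.3, 0.6, -4.8]
grip_width: 0.0468
finger_force: 84.8
```

```bash
python3 held.py .456 .358 .075 .022 7.5
```

```text
top 0.049039915834985154
held local x -0.04822092423467361 0.07278459350450316 centre by front -0.002215406495496841
pitch dz 7.502196611589018e-05
stop 10952 [547, 369, 80, 22, -83.2]
t15.3 pos [0.457  0.3589 0.0277] yaw 7.2 q [ 0.94  0.44 -0.13  0.   -1.    0.76] F [-0.   0.8 -4.6] grip 0.0468 84.8 tip 0.014
-> d [-0.0011  0.0008  0.0057] w [-0.001 -0.002 -0.006] rows 0.13926154158986004
```

{"api": "servo_tool", "payload": {"targets": [{"wx": 0, "wy": 0, "wz": 0, "dx": -0.001, "dy": 0.001, "dz": 0.003, "grip": 0.04}, {"wx": 0, "wy": 0, "wz": 0, "dx": -0.001, "dy": 0.001, "dz": 0.005, "grip": 0.04}, {"wx": 0, "wy": 0, "wz": 0, "dx": -0.001, "dy": 0.001, "dz": 0.0065, "grip": 0.04}, {"wx": 0, "wy": 0, "wz": 0, "dx": -0.001, "dy": 0.001, "dz": 0.0065, "grip": 0.04}, {"wx": 0, "wy": 0, "wz": 0, "dx": -0.001, "dy": 0.001, "dz": 0.0065, "grip": 0.04}]}}

```text
time: 15.77
tcp_pos: [0.4554, 0.3576, 0.0219]
tcp_rot: [0.998, 0.063, 0.001, -0.0]
contact_force: [-4.4, -2.3, 7.7]
grip_width: 0.0466
finger_force: 86.3
```

```bash
python3 held.py .456 .358 .075 .022 7.5
```

```text
top 0.04354392929063894
held local x -0.048123710404558095 0.07285080413844361 centre by front -0.0021491958615563883
pitch dz 6.924045665400447e-05
stop 11942 [547, 369, 80, 22, -83.2]
t15.8 pos [0.4554 0.3576 0.0219] yaw 7.2 q [ 0.94  0.44 -0.14  0.   -0.99  0.76] F [-4.7 -3.3  6.9] grip 0.0468 86.3 tip 0.014
-> d [ 0.0006 -0.0003 -0.0001] w [-0.001 -0.001 -0.005] rows 0.016347554909024585
```

{"api": "servo_tool", "payload": {"targets": [{"wx": 0, "wy": 0, "wz": 0, "dx": 0, "dy": 0, "dz": 0.0, "grip": 0.051}, {"wx": 0, "wy": 0, "wz": 0, "dx": 0, "dy": 0, "dz": 0.0, "grip": 0.058}, {"wx": 0, "wy": 0, "wz": 0, "dx": 0, "dy": 0, "dz": 0.0, "grip": 0.065}, {"wx": 0, "wy": 0, "wz": 0, "dx": 0, "dy": 0, "dz": -0.02, "grip": 0.065}, {"wx": 0, "wy": 0, "wz": 0, "dx": 0, "dy": 0, "dz": -0.06, "grip": 0.065}, {"wx": 0, "wy": 0, "wz": 0, "dx": 0, "dy": 0.02, "dz": -0.1, "grip": 0.065}, {"wx": 0, "wy": 0, "wz": 0, "dx": 0, "dy": 0.05, "dz": -0.13, "grip": 0.065}, {"wx": 0, "wy": 0, "wz": 0, "dx": 0, "dy": 0.05, "dz": -0.13, "grip": 0.065}]}}

```text
time: 16.48
tcp_pos: [0.4649, 0.3072, 0.1574]
tcp_rot: [0.998, 0.062, 0.005, -0.003]
contact_force: [-0.1, 1.3, 0.3]
grip_width: 0.0648
finger_force: 0.0
```

```bash
python3 -c "
from m import *
im=get_image('wrist');p=pts(im);m=(p[...,2]>.039)&(p[...,2]<.048)&(np.hypot(p[...,0]-.454,p[...,1]-.358)<.11)&(im['depth']>0);print('middle',rect(p[m]),np.percentile(p[m][:,2],[10,50,90]))
mv(.53,.012,.15,-14.5)"
```

```text
middle [453, 358, 150, 50, 7.2] [0.04264729 0.04353615 0.04441352]
t16.5 pos [0.4639 0.3077 0.1548] yaw 7.1 q [ 0.87  0.29 -0.01  0.   -1.27  0.83] F [ 0.1 -0.4  0.1] grip 0.0652 0.0 tip 0.014
-> d [0.029  0.3016 0.0036] w [-0.006 -0.007  0.377] rows 7.266523797578875
```

{"api": "servo_tool", "payload": {"targets": [{"wx": 0, "wy": 0, "wz": 0.12, "dx": 0.029, "dy": 0.3, "dz": 0.0, "grip": 0.065}, {"wx": 0, "wy": 0, "wz": 0.24, "dx": 0.029, "dy": 0.3, "dz": 0.0, "grip": 0.065}, {"wx": 0, "wy": 0, "wz": 0.36, "dx": 0.029, "dy": 0.3, "dz": 0.0, "grip": 0.065}, {"wx": 0, "wy": 0, "wz": 0.377, "dx": 0.029, "dy": 0.3, "dz": 0.0, "grip": 0.065}, {"wx": 0, "wy": 0, "wz": 0.377, "dx": 0.029, "dy": 0.3, "dz": 0.0, "grip": 0.065}, {"wx": 0, "wy": 0, "wz": 0.377, "dx": 0.029, "dy": 0.3, "dz": 0.0, "grip": 0.065}, {"wx": 0, "wy": 0, "wz": 0.377, "dx": 0.029, "dy": 0.3, "dz": 0.0, "grip": 0.065}, {"wx": 0, "wy": 0, "wz": 0.377, "dx": 0.029, "dy": 0.3, "dz": 0.0, "grip": 0.065}]}}

```text
time: 17.2
tcp_pos: [0.528, 0.0094, 0.1489]
tcp_rot: [0.992, -0.127, -0.001, 0.001]
contact_force: [0.2, 1.0, 0.9]
grip_width: 0.0654
finger_force: 0.0
```

{"api": "servo_tool", "payload": {"targets": [{"wx": 0, "wy": 0, "wz": 0, "dx": 0, "dy": 0, "dz": 0, "grip": 0.065}, {"wx": 0, "wy": 0, "wz": 0, "dx": 0, "dy": 0, "dz": 0, "grip": 0.065}, {"wx": 0, "wy": 0, "wz": 0, "dx": 0, "dy": 0, "dz": 0, "grip": 0.065}]}}

```text
time: 17.45
tcp_pos: [0.5275, 0.0147, 0.1492]
tcp_rot: [0.992, -0.125, -0.0, 0.0]
contact_force: [0.2, 0.4, -0.6]
grip_width: 0.0651
finger_force: 0.0
```

```bash
sed -i 's/w8.png/w10.png/;s/^mv.*/mv(.549,.010,.005,-14.5)/' tip.py; python3 tip.py
```

```text
wrist 0.02 15052 [549, 9, 199, 50, -14.5] z 25.5
24946 [-0.01087485 -0.04469251 -0.02815322] [ 0.01175458 -0.0318312  -0.020157  ]
25284 [-0.01095255  0.03253949 -0.02819132] [ 0.01171531  0.0447379  -0.02019554]
t17.5 pos [0.5275 0.015  0.1494] yaw -14.4 q [ 0.33  0.24 -0.08 -0.   -1.25  1.  ] F [-0.2  0.4  0.8] grip 0.0654 0.0 tip 0.014
-> d [ 0.0221 -0.0005  0.1444] w [0.    0.001 0.003] rows 3.5032579341760277
```

View pics/w10.png

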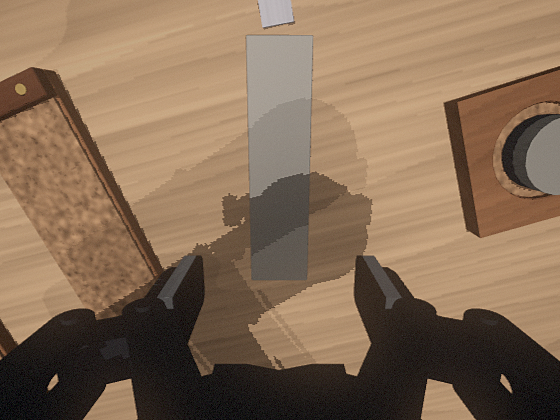

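{"api": "servo_tool", "payload": {"targets": [{"wx": 0, "wy": 0, "wz": 0, "dx": 0.0215, "dy": 0, "dz": 0.04, "grip": 0.065}, {"wx": 0, "wy": 0, "wz": 0, "dx": 0.0215, "dy": 0, "dz": 0.08, "grip": 0.065}, {"wx": 0, "wy": 0, "wz": 0, "dx": 0.0215, "dy": 0, "dz": 0.115, "grip": 0.065}, {"wx": 0, "wy": 0, "wz": 0, "dx": 0.0215, "dy": 0, "dz": 0.135, "grip": 0.065}, {"wx": 0, "wy": 0, "wz": 0, "dx": 0.0215, "dy": 0, "dz": 0.143, "grip": 0.065}, {"wx": 0, "wy": 0, "wz": 0, "dx": 0.0215, "dy": 0, "dz": 0.145, "grip": 0.065}, {"wx": 0, "wy": 0, "wz": 0, "dx": 0.0215, "dy": 0, "dz": 0.145, "grip": 0.065}, {"wx": 0, "wy": 0, "wz": 0, "dx": 0.0215, "dy": 0, "dz": 0.145, "grip": 0.065}]}}

```text
time: 18.17
tcp_pos: [0.55, 0.0092, 0.0067]
tcp_rot: [0.992, -0.125, 0.002, -0.0]
contact_force: [0.6, 0.7, 0.5]
grip_width: 0.065
finger_force: 0.0
```

{"api": "servo_tool", "payload": {"targets": [{"wx": 0, "wy": 0, "wz": 0, "dx": 0, "dy": 0, "dz": 0, "grip": 0.055}, {"wx": 0, "wy": 0, "wz": 0, "dx": 0, "dy": 0, "dz": 0, "grip": 0.04}, {"wx": 0, "wy": 0, "wz": 0, "dx": 0, "dy": 0, "dz": 0, "grip": 0.04}, {"wx": 0, "wy": 0, "wz": 0, "dx": 0, "dy": 0, "dz": 0, "grip": 0.04}, {"wx": 0, "wy": 0, "wz": 0, "dx": 0, "dy": 0, "dz": 0, "grip": 0.04}], "squeeze": 90}}

```text
time: 18.58
tcp_pos: [0.5498, 0.0088, 0.0077]
tcp_rot: [0.992, -0.125, 0.002, -0.001]
contact_force: [-3.6, 1.3, 11.1]
grip_width: 0.0441
finger_force: 90.0
```

```bash
python3 held.py .537 .192 .1 .08 7.6
```

```text
top 0.025544883510241034
held local x -0.05079784539334606 0.09933384754382776 centre by front -0.0006661524561722421
pitch dz 0.0003222661106849628
t18.6 pos [0.5498 0.0088 0.0077] yaw -14.4 q [ 0.3   0.41 -0.24  0.   -0.92  1.02] F [-3.4  1.4 10.9] grip 0.044 90.0 tip 0.014
-> d [-0.0577 -0.1744 -0.0723] w [-0.001 -0.004 -0.384] rows 4.7331689424931715
```

{"api": "servo_tool", "payload": {"targets": [{"wx": 0, "wy": 0, "wz": 0, "dx": 0, "dy": 0, "dz": -0.015, "grip": 0.04}, {"wx": 0, "wy": 0, "wz": 0, "dx": -0.003, "dy": 0, "dz": -0.045, "grip": 0.04}, {"wx": 0, "wy": 0, "wz": 0, "dx": -0.01, "dy": 0, "dz": -0.08, "grip": 0.04}, {"wx": 0, "wy": 0, "wz": -0.09, "dx": -0.025, "dy": -0.035, "dz": -0.09, "grip": 0.04}, {"wx": 0, "wy": 0, "wz": -0.18, "dx": -0.04, "dy": -0.07, "dz": -0.09, "grip": 0.04}, {"wx": 0, "wy": 0, "wz": -0.27, "dx": -0.055, "dy": -0.105, "dz": -0.09, "grip": 0.04}, {"wx": 0, "wy": 0, "wz": -0.35, "dx": -0.057, "dy": -0.14, "dz": -0.09, "grip": 0.04}, {"wx": 0, "wy": 0, "wz": -0.384, "dx": -0.057, "dy": -0.17, "dz": -0.09, "grip": 0.04}]}}

```text
time: 19.3
tcp_pos: [0.5343, 0.1896, 0.0951]
tcp_rot: [0.998, 0.068, -0.0, -0.001]
contact_force: [1.0, 1.0, -5.0]
grip_width: 0.0433
finger_force: 92.2
```

{"api": "servo_tool", "payload": {"targets": [{"wx": 0, "wy": 0, "wz": 0, "dx": 0, "dy": 0, "dz": 0.015, "grip": 0.04}, {"wx": 0, "wy": 0, "wz": 0, "dx": 0, "dy": 0, "dz": 0.025, "grip": 0.04}, {"wx": 0, "wy": 0, "wz": 0, "dx": 0, "dy": 0, "dz": 0.03, "grip": 0.04}, {"wx": 0, "wy": 0, "wz": 0, "dx": 0, "dy": 0, "dz": 0.03, "grip": 0.04}, {"wx": 0, "wy": 0, "wz": 0, "dx": 0, "dy": 0, "dz": 0.03, "grip": 0.04}]}}

```text
time: 19.72
tcp_pos: [0.5353, 0.1863, 0.0647]
tcp_rot: [0.998, 0.065, -0.0, 0.0]
contact_force: [1.4, -0.5, -4.6]
grip_width: 0.0432
finger_force: 92.5
```

```bash
python3 held.py .537 .192 .1 .0255 7.6 pics/w11.png
```

```text
top 0.08218689085661869
held local x -0.05245623788919768 0.09875517772870443 centre by front -0.0012448222712955759
pitch dz 0.00026918775737505216
stop 3765 [649, 206, 80, 12, -82.3]
t19.8 pos [0.5359 0.1865 0.0653] yaw 7.5 q [ 0.61  0.38 -0.12  0.   -1.07  1.09] F [ 0.5  0.1 -4.7] grip 0.0431 92.5 tip 0.014
-> d [ 0.0018 -0.0053  0.0398] w [ 0.    -0.    -0.002] rows 0.9643751760067343
```

View pics/w11.png

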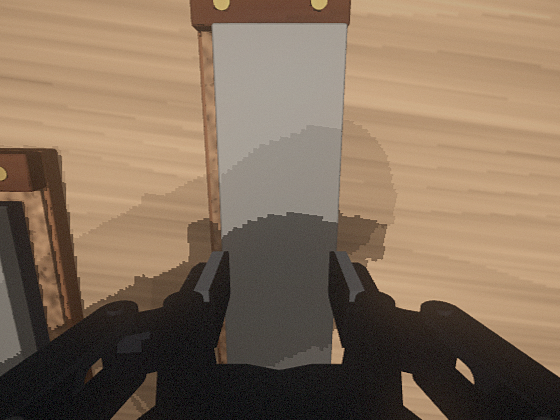

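{"api": "servo_tool", "payload": {"targets": [{"wx": 0, "wy": 0, "wz": 0, "dx": 0.002, "dy": -0.004, "dz": 0.01, "grip": 0.04}, {"wx": 0, "wy": 0, "wz": 0, "dx": 0.002, "dy": -0.004, "dz": 0.02, "grip": 0.04}, {"wx": 0, "wy": 0, "wz": 0, "dx": 0.002, "dy": -0.004, "dz": 0.03, "grip": 0.04}, {"wx": 0, "wy": 0, "wz": 0, "dx": 0.002, "dy": -0.004, "dz": 0.035, "grip": 0.04}, {"wx": 0, "wy": 0, "wz": 0, "dx": 0.002, "dy": -0.004, "dz": 0.035, "grip": 0.04}, {"wx": 0, "wy": 0, "wz": 0, "dx": 0.002, "dy": -0.004, "dz": 0.035, "grip": 0.04}]}}

```text
time: 20.27
tcp_pos: [0.5368, 0.1912, 0.0292]
tcp_rot: [0.998, 0.066, -0.001, 0.0]
contact_force: [-0.1, 0.1, -4.3]
grip_width: 0.0432
finger_force: 92.5
```

```bash
python3 held.py .537 .191 .1 .0255 7.6
```

```text
top 0.04671550964725056
held local x -0.05236296459621505 0.09901638966509994 centre by front -0.0009836103349000619
pitch dz 0.00026475023817766966
stop 2656 [645, 205, 80, 5, -82.5]
t20.3 pos [0.5373 0.1915 0.0299] yaw 7.6 q [ 0.62  0.42 -0.15  0.   -1.    1.09] F [ 0.5 -0.2 -4.7] grip 0.0434 92.6 tip 0.014
-> d [-0.0004  0.0005  0.0044] w [ 0. -0. -0.] rows 0.10575868169485315
```

{"api": "servo_tool", "payload": {"targets": [{"wx": 0, "wy": 0, "wz": 0, "dx": 0, "dy": 0.0005, "dz": 0.002, "grip": 0.04}, {"wx": 0, "wy": 0, "wz": 0, "dx": 0, "dy": 0.0005, "dz": 0.0035, "grip": 0.04}, {"wx": 0, "wy": 0, "wz": 0, "dx": 0, "dy": 0.0005, "dz": 0.0045, "grip": 0.04}, {"wx": 0, "wy": 0, "wz": 0, "dx": 0, "dy": 0.0005, "dz": 0.0045, "grip": 0.04}, {"wx": 0, "wy": 0, "wz": 0, "dx": 0, "dy": 0.0005, "dz": 0.0045, "grip": 0.04}]}}

```text
time: 20.73
tcp_pos: [0.5374, 0.1912, 0.026]
tcp_rot: [0.998, 0.066, 0.0, -0.0]
contact_force: [-1.6, -0.1, 1.1]
grip_width: 0.0437
finger_force: 95.2
```

```bash
python3 held.py .537 .191 .1 .0255 7.6
```

```text
top 0.043547059501980095
held local x -0.05153697523871274 0.09926737891285853 centre by front -0.0007326210871414773
pitch dz 6.171404150077248e-06
stop 2622 [645, 205, 80, 5, -82.4]
t20.8 pos [0.5374 0.1912 0.026 ] yaw 7.6 q [ 0.62  0.42 -0.16  0.   -0.99  1.09] F [-2.2 -0.9  0.2] grip 0.0437 95.4 tip 0.014
-> d [-0.0004  0.0001  0.0005] w [-0.    -0.001 -0.   ] rows 0.016290991971106478
```

Top is at 43.5 mm, the seated reading, and the pads carry no load. Release and rise clear.

{"api": "servo_tool", "payload": {"targets": [{"wx": 0, "wy": 0, "wz": 0, "dx": 0, "dy": 0, "dz": 0.0, "grip": 0.05}, {"wx": 0, "wy": 0, "wz": 0, "dx": 0, "dy": 0, "dz": 0.0, "grip": 0.058}, {"wx": 0, "wy": 0, "wz": 0, "dx": 0, "dy": 0, "dz": 0.0, "grip": 0.065}, {"wx": 0, "wy": 0, "wz": 0, "dx": 0, "dy": 0, "dz": -0.02, "grip": 0.065}, {"wx": 0, "wy": 0, "wz": 0, "dx": 0, "dy": 0, "dz": -0.06, "grip": 0.065}, {"wx": 0, "wy": 0, "wz": 0, "dx": -0.02, "dy": 0, "dz": -0.1, "grip": 0.065}, {"wx": 0, "wy": 0, "wz": 0, "dx": -0.05, "dy": 0.0, "dz": -0.14, "grip": 0.065}, {"wx": 0, "wy": 0, "wz": 0, "dx": -0.08, "dy": 0.0, "dz": -0.18, "grip": 0.065}]}}

```text
time: 21.45
tcp_pos: [0.4693, 0.1819, 0.1915]
tcp_rot: [0.998, 0.066, 0.001, -0.0]
contact_force: [-0.0, 1.0, 0.4]
grip_width: 0.0652
finger_force: 0.0
```

{"api": "servo_tool", "payload": {"targets": [{"wx": 0, "wy": 0, "wz": 0, "dx": 0, "dy": 0, "dz": -0.04, "grip": 0.065}, {"wx": 0, "wy": 0, "wz": 0, "dx": 0, "dy": 0.0, "dz": -0.04, "grip": 0.065}, {"wx": 0, "wy": 0, "wz": 0, "dx": 0, "dy": 0.0, "dz": -0.04, "grip": 0.065}, {"wx": 0, "wy": 0, "wz": 0, "dx": 0, "dy": 0.0, "dz": -0.04, "grip": 0.065}]}}

```text
time: 21.78
tcp_pos: [0.4696, 0.1823, 0.2295]
tcp_rot: [0.998, 0.066, 0.0, -0.0]
contact_force: [0.4, -0.2, 0.1]
grip_width: 0.065
finger_force: 0.0
```

```bash
python3 - <<'E'
from m import *
for n in('wrist','side','scene'):
    im=get_image(n);p=pts(im);z=p[...,2]
    if n=='scene': cv2.imwrite('pics/end.png',im['image'])
    for k,(x,y,r,t) in dict(long=(.536,.1905,.12,.043),middle=(.454,.358,.1,.043),short=(.452,-.372,.08,.040),round=(.51,-.2,.045,.048)).items():
        m=(im['depth']>0)&(abs(z-t)<.004)&(np.hypot(p[...,0]-x,p[...,1]-y)<r)
        if m.sum()>30: print(n,k,m.sum(),rect(p[m]),round(float(np.median(z[m])),4))
        if n=='wrist' and k=='long':
            m=(im['depth']>0)&(z>.012)&(z<.035)&(abs(p[...,0]-x)<.15)&(abs(p[...,1]-y)<.07);print('  holder',rect(p[m]))
E
```

```text
wrist long 11103 [534, 191, 194, 50, 7.5] 0.0436
  holder [522, 188, 234, 80, 7.8]
wrist middle 7624 [454, 357, 149, 51, 7.5] 0.0436
side long 927 [537, 194, 199, 57, 7.5] 0.0423
side middle 952 [454, 360, 150, 56, 6.5] 0.0423
side short 143 [433, -368, 72, 52, -3.7] 0.0388
scene long 471 [539, 193, 200, 53, 7.9] 0.0427
scene middle 282 [455, 357, 153, 54, 6.5] 0.0426
scene short 279 [453, -370, 115, 46, -4.3] 0.04
scene round 163 [512, -199, 59, 58, -18.5] 0.0477
```

View pics/end.png

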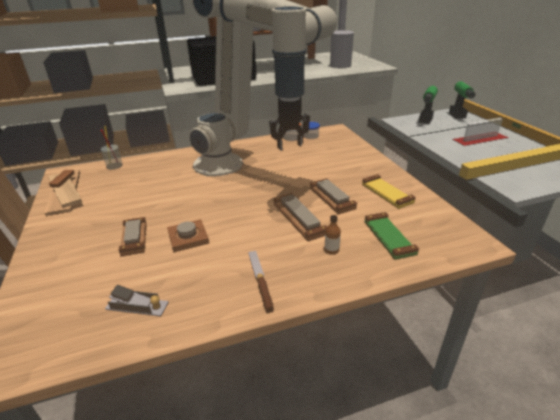

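All four stones sit in their holders in the scene view: short (133,235), round (187,230), long (300,213) and middle (332,193). The oil bottle and chisel are where they started.

```bash
python3 -c "
from rig import ticket
print(ticket.sign_off())"
```

```text
the job is handed in; nothing more can be done
None
```

The job is handed in: by camera, all four stones lie level on the beds of their own holders, within about 3 mm of centre, with the oil bottle and chisel untouched; the sign-off returned no verdict.

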